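Load flatted bosses into the tacking jig and lock them under the sprung keeper

ROBOT

A 6-joint arm with a two-finger parallel gripper is mounted at the origin on the work surface. World frame = base frame: x ahead of the robot, y to its left, z up, the work surface at z = 0. Lengths are in m, angles in rad, forces in N, time in s.
With the tool pointing down it reaches from about 0.35 to 0.775 m from the base axis. Payload 5.5 kg.
Tool frame: the origin (TCP) lies on the centre line of the jaws, within the pads' length; the fingertips stand 8 mm ahead of it and the grasp point (between the pads) lies 11 mm behind it; z points along the fingers, y is the direction in which the jaws open and shut (so a half turn about z gives the same grasp; the last joint's range is limited). The gripper opens to 85 mm and grips with 20 to 120 N. Pads are 22 mm wide; open, the fingers measure 114 mm over their backs; the gripper's body (76 mm by 85 mm) begins 54 mm behind the grasp point. The pads swing forward as they close: fully open they stand 13 mm farther back than shut.
Start: joints at [1.117, 0.313, 0.046, 1.304, 0, 1.431], TCP at [0.178, 0.547, 0.239] pointing down, gripper open.
Joint ranges: [-2.76, 2.76], [-0.86, 1.69], [-1.03, 1.26], [-2.2, 2.34], [-1.47, 1.5], [-3.14, 3.14]. Speed limits (rad/s): [2.57, 2.57, 3.14, 3.14, 3.14, 3.14].

INTERFACE

Orientations are given as a unit quaternion [w, x, y, z].
In Python, from workcell import env gives the robot as it stands. The module is installed in compiled form; this text tells all that it offers.
- The arm moves only by the tool play_rows, never from a script. Its argument "steps" is a list of rows, each an object with "claw": the closure in counts, from 0 (fully open) to 255 (shut); "dp": the shift along the tool's x, y, z in m, a list of three; "angular": the turn, a rotation vector about the tool's x, y, z in degrees, a list of three. In form: [{"claw": claw, "dp": [dx, dy, dz], "angular": [wx, wy, wz]}, ...]. A call has exactly 8 rows; each row shifts and turns the commanded pose from where the row before left it, along the tool's axes as they then stand; what a row does not reach is not made up. A row lasts 1/12 s, in which the tool goes at most 41.7 mm and 7.16 degrees, less where a joint would pass 70% of its speed; a pose out of reach is approached as far as the arm can. A call is refused whole if a number of a shift passes 0.0417 or a number of a turn 7.16, either way. A call with a gripper value outside its range is refused whole. The fingers move at their own pace and stop on an object; "force" is the grip in N (left out, the last holds). Time passes only in rows, so rows that do not move let the fingers close, or fill a call up. It gives the time, the measured TCP pose, the force and the opening at its end, in the units of the state.
- env.get_state(): the state, without advancing time (a new reading comes with each control period).
- env.read_camera(name): name is "side" or "top" or "wrist"; returns (picture, depth): 420x560x3 uint8, red, green, blue; 420x560 float32, m along the optical axis (not along the pixel's ray), 0 where there is no reading.
- env.calibration(name): a dict with "fx", "fy", "cx", "cy" (pixels), "world_from_camera" (4x4, takes a point from camera to world coordinates); the wrist camera has in their place "hand_eye" (4x4, takes a point from camera to tool coordinates, whose origin is the TCP and whose axes are the flange's). Camera axes: x right, y down, z forward; pixel columns grow to the right and rows downward; lengths in m; the calibration is good to about 2 mm. A picture is of the moment at which its call begins: read the wrist's pose just before it. calibration takes no time and is no camera call.
- env.hand_in(): hands the job in, once; it reports no verdict.
The state is a dict: "clock": time; "joint_pos": joint angles; "qvel": joint speeds; "tau": joint torques, N m; "tcp_pos": TCP position; "orientation": TCP orientation; "wrist_force": force on the tool from outside, world axes, zero at the start; "ft_torque": the same for the moment, N m; "finger_gap": finger opening in m.
Only numpy, scipy, OpenCV 4.12 (cv2) and the standard library are available. Lean on these libraries where they do the work, as an engineer would, in place of code of your own. Each camera call takes 0.05 s, during which the arm holds its last target. There are 200 camera calls.

TASK

Load the tacking jig: slide the keeper bar back from under the sprung finger, lift it out and lay it aside, then drop every boss lying on the bench into a nest of its own, turned so that its flat matches the nest's and it sits right down. With all of them seated, lay the keeper back in its channel nose forward and slide it beneath the sprung finger fully home against the end stop, so that the finger bears down on it; leave the other things on the bench where they are.

Things in the scene. Friction and masses are not known exactly. Their poses are not given: they have to be found in the camera images.
- jig: fixed aluminium jig plate, 130 mm (x) by 240 mm (y, -95 to +145), top 22 mm above the bench, four pockets at x = +-36, y = +-34. Origin: bench level, under the keeper's home. Keeper channel along y over the middle, open on top: pairs of guide strips 40 mm apart, 5 mm wide, 4 mm high, at y = -88..-62, -10..10, 62..88; end stop 12 mm high at y = 89; finger's pivot cheeks 42 mm high at y = 110..140
- jig_home (a point): point on the plate's top where the keeper's origin lies when the keeper is fully home, its nose (+y of the jig) against the end stop. In place the keeper overlaps the inner 4 mm of each nest, so no boss goes in or out past it
- nest0: pocket in the jig plate with a fixed dark key segment that makes it D-shaped: dia 46 mm, flat 15 mm from the centre, 12 mm deep. Origin: centre of its floor, 10 mm above the bench. x points from the centre to the flat (each nest is set at its own angle), z up. Any boss fits; matched, it drops to the floor with 1 mm play, stub top 21 mm above the plate; turned wrong it stands proud
- nest1: another such nest, as nest0
- nest2: another such nest, as nest0
- nest3: another such nest, as nest0
- boss0: loose steel weld boss (None = absent): D-shaped flange, dia 44 mm with one flat 14 mm from the centre, 9 mm thick, lower edge chamfered 1.5 mm; on it a central round stub dia 20 mm, top 33 mm above the origin; about 0.15 kg. Origin: centre of the underside. x points from the centre to the middle of the flat, z up along the stub
- boss0_flat (a point): middle of the flat of boss0, at its underside
- boss1: another such boss, as boss0 (may be absent)
- boss1_flat (a point): middle of the flat of boss1, at its underside
- boss2: another such boss, as boss0 (may be absent)
- boss2_flat (a point): middle of the flat of boss2, at its underside
- boss3: another such boss, as boss0 (may be absent)
- boss3_flat (a point): middle of the flat of boss3, at its underside
- keeper: loose flat steel keeper bar, 36 mm (x) by 176 mm (y) by 8 mm, about 0.3 kg, with an upright black grip block in its middle, 12 mm (x) by 30 mm (y), reaching 60 mm above the origin. Origin: centre of the underside, under the grip; z up. Its +y end is the nose. It starts home in the jig's channel, under the finger
- keeper_nose (a point): tip of the keeper's nose, 88 mm from its origin along +y; the nose is narrowed and bevelled on top over its last 14 mm, and lifts the sprung finger by itself when slid under it. With the keeper slid back 45 mm from home (-y of the jig) the nose is clear of the finger and the keeper lifts straight out or is laid in
- finger (a joint): sprung hold-down finger with a free-turning rubber roller (dia 20, 24 mm wide, at jig y = 70), hinged across the jig, about 40 mm high over the plate; angle in rad: 0 = at rest, roller 5 mm above the plate; grows as the roller lifts; about 0.055 when it bears on the keeper, with some 5 N; springs back by itself
- offcut: dark steel bar offcut 36 x 36 x 45 mm standing among the bosses, not part of the job; origin under its centre
- spray_can: spray can dia 66, height 190 mm, bystander; origin under its centre
- screwdriver: red-handled screwdriver lying on the bench, 200 mm, bystander; origin under its middle
- brush: flat brush lying on the bench, 200 mm, bystander; origin under its middle
- magnet: red welding magnet block 90 x 50 x 28 mm, bystander; origin under its centre
- nozzle_cup: steel cup dia 72, height 70 mm, bystander; origin under its centre

How it is judged:
On the way, in this order (a step that is already met when the one before it is completed fails the run):
1. the keeper is out of the jig's channel, clear of the nests (horizontal distance between keeper and jig_home above 0.07 m), for 0.2 s.
2. every boss present sits right down in a nest, flat to flat (((horizontal distance between boss0 and nest0 below 0.0035 m and x of boss0_flat in the frame of nest0 above 0.0105 m and z of boss0 in the frame of nest0 below 0.003 m and angle between boss0's own z axis and vertical below 0.08 rad) or (horizontal distance between boss0 and nest1 below 0.0035 m and x of boss0_flat in the frame of nest1 above 0.0105 m and z of boss0 in the frame of nest1 below 0.003 m and angle between boss0's own z axis and vertical below 0.08 rad) or (horizontal distance between boss0 and nest2 below 0.0035 m and x of boss0_flat in the frame of nest2 above 0.0105 m and z of boss0 in the frame of nest2 below 0.003 m and angle between boss0's own z axis and vertical below 0.08 rad) or (horizontal distance between boss0 and nest3 below 0.0035 m and x of boss0_flat in the frame of nest3 above 0.0105 m and z of boss0 in the frame of nest3 below 0.003 m and angle between boss0's own z axis and vertical below 0.08 rad)) and ((horizontal distance between boss1 and nest0 below 0.0035 m and x of boss1_flat in the frame of nest0 above 0.0105 m and z of boss1 in the frame of nest0 below 0.003 m and angle between boss1's own z axis and vertical below 0.08 rad) or (horizontal distance between boss1 and nest1 below 0.0035 m and x of boss1_flat in the frame of nest1 above 0.0105 m and z of boss1 in the frame of nest1 below 0.003 m and angle between boss1's own z axis and vertical below 0.08 rad) or (horizontal distance between boss1 and nest2 below 0.0035 m and x of boss1_flat in the frame of nest2 above 0.0105 m and z of boss1 in the frame of nest2 below 0.003 m and angle between boss1's own z axis and vertical below 0.08 rad) or (horizontal distance between boss1 and nest3 below 0.0035 m and x of boss1_flat in the frame of nest3 above 0.0105 m and z of boss1 in the frame of nest3 below 0.003 m and angle between boss1's own z axis and vertical below 0.08 rad)) and ((horizontal distance between boss2 and nest0 below 0.0035 m and x of boss2_flat in the frame of nest0 above 0.0105 m and z of boss2 in the frame of nest0 below 0.003 m and angle between boss2's own z axis and vertical below 0.08 rad) or (horizontal distance between boss2 and nest1 below 0.0035 m and x of boss2_flat in the frame of nest1 above 0.0105 m and z of boss2 in the frame of nest1 below 0.003 m and angle between boss2's own z axis and vertical below 0.08 rad) or (horizontal distance between boss2 and nest2 below 0.0035 m and x of boss2_flat in the frame of nest2 above 0.0105 m and z of boss2 in the frame of nest2 below 0.003 m and angle between boss2's own z axis and vertical below 0.08 rad) or (horizontal distance between boss2 and nest3 below 0.0035 m and x of boss2_flat in the frame of nest3 above 0.0105 m and z of boss2 in the frame of nest3 below 0.003 m and angle between boss2's own z axis and vertical below 0.08 rad)) and ((horizontal distance between boss3 and nest0 below 0.0035 m and x of boss3_flat in the frame of nest0 above 0.0105 m and z of boss3 in the frame of nest0 below 0.003 m and angle between boss3's own z axis and vertical below 0.08 rad) or (horizontal distance between boss3 and nest1 below 0.0035 m and x of boss3_flat in the frame of nest1 above 0.0105 m and z of boss3 in the frame of nest1 below 0.003 m and angle between boss3's own z axis and vertical below 0.08 rad) or (horizontal distance between boss3 and nest2 below 0.0035 m and x of boss3_flat in the frame of nest2 above 0.0105 m and z of boss3 in the frame of nest2 below 0.003 m and angle between boss3's own z axis and vertical below 0.08 rad) or (horizontal distance between boss3 and nest3 below 0.0035 m and x of boss3_flat in the frame of nest3 above 0.0105 m and z of boss3 in the frame of nest3 below 0.003 m and angle between boss3's own z axis and vertical below 0.08 rad))), for 0.2 s.
3. the keeper lies fully home under the finger, which bears on it (horizontal distance between keeper and jig_home below 0.0045 m and angle between the y axis of keeper and the y axis of jig, either way round below 0.06 rad and y of keeper_nose in the frame of jig above 0.05 m and z of keeper in the frame of jig below 0.0255 m and angle between keeper's own z axis and vertical below 0.05 rad and value of joint finger above 0.03 rad), for 0.2 s.
At the end, for the whole second after the job is handed in: bosses in nests (centre within 3.5 mm, flat over 10.5 mm out along nest x, underside within 3 mm of the floor, tilt under 0.08 rad); the keeper lies flat, nose forward, within 4.5 mm of home and 0.06 rad of the jig axis, finger raised on it (over 0.03 rad); all at rest (all of step 2 and all of step 3 and linear speed of each of boss0, boss1, boss2, boss3, keeper below 0.02 m/s); the robot touches nothing.
It fails at once if a bystander is shifted by more than 5 cm (distance of any of offcut, spray_can, screwdriver, brush, magnet, nozzle_cup from where it was at the start of the episode above 0.05 m).
It fails at once if the offcut, the can or the cup is knocked over (angle between any of offcut, spray_can, nozzle_cup's own z axis and vertical above 0.6 rad).
Of boss0, boss1, boss2, boss3 only 3 to 4 are there at a start; the rules pass over those that are not, and their reading is None.
At some moment in a run one of boss0, boss1, boss2, boss3, keeper may be knocked a few centimetres aside while the robot is not near it.
Once in a run the grip may slacken for a moment while it holds something.
It also fails if it takes over 210 s, if anything falls off the work surface, if the arm or the gripper's body presses on something with over 40 N, if the wrist force passes 120 N, or if a joint passes its speed limit or range.

## Working session

There is one attempt and no reset: what is moved stays moved. The work goes in short steps, Python scripts to look and compute and a tool call to move; the robot and the scene stay as the last step left them, time stands still between calls to the robot, and variables do not carry over. Pictures are saved under pics/ and viewed, about 12 in all and at most 16, crops included, and the job is handed in when it is done.

Besides the shell and the picture viewer there is one more tool, called by a JSON object that holds its "fn" and its "kwargs", one argument or row to a line. play_rows: Moves the arm, as the interface text tells. Its arguments: {"type":"object","properties":{"steps":{"type":"array","items":{"type":"object","properties":{"claw":{"type":"number"},"dp":{"type":"array","items":{"type":"number"}},"angular":{"type":"array","items":{"type":"number"}}}}},"force":{"type":"number"}},"required":["steps"]}

```bash
mkdir -p pics; cat > h.py <<'E'
import numpy as np, cv2
from workcell import env
from scipy.spatial.transform import Rotation as R
def grab(n):
    s=env.get_state(); im,d=env.read_camera(n); c=env.calibration(n)
    if n=="wrist":
        q=s["orientation"]; T=np.eye(4); T[:3,:3]=R.from_quat([q[1],q[2],q[3],q[0]]).as_matrix(); T[:3,3]=s["tcp_pos"]; T=T@np.array(c["hand_eye"])
    else: T=np.array(c["world_from_camera"])
    v,u=np.mgrid[:d.shape[0],:d.shape[1]]
    P=np.stack([(u-c["cx"])/c["fx"]*d,(v-c["cy"])/c["fy"]*d,d],-1)@T[:3,:3].T+T[:3,3]
    P[d<=0]=np.nan
    return im,d,P,T,c
def save(n,im): cv2.imwrite("pics/"+n+".png",cv2.cvtColor(im,cv2.COLOR_RGB2BGR))
def st():
    s=env.get_state(); q=s["orientation"]; M=R.from_quat([q[1],q[2],q[3],q[0]]).as_matrix()
    print("t",round(s["clock"],2),"tcp",np.round(s["tcp_pos"],4),"gap",round(float(s["finger_gap"]),4),"F",np.round(s["wrist_force"],1),"j6",round(s["joint_pos"][5],3))
    print("x",np.round(M[:,0],3),"y",np.round(M[:,1],3),"z",np.round(M[:,2],3))
E
python3 - <<'E'
from h import *
st(); s=env.get_state(); print(s)
for n in("top","wrist"):
    im,d,P,T,c=grab(n); save(n+"0",im); np.save(n+"0.npy",P); print(n,np.round(T,3),{k:c[k] for k in("fx","fy","cx","cy")})
E
```

```text
t 0.0 tcp [0.1773 0.5465 0.2384] gap 0.0854 F [-0.2 -0.4 -1. ] j6 1.431
x [-0.951  0.309  0.   ] y [ 0.309  0.951 -0.002] z [-0.001 -0.002 -1.   ]
{'clock': 0.0, 'joint_pos': array([1.11739654e+00, 3.13973781e-01, 4.49844130e-02, 1.30355807e+00,
       6.32967677e-06, 1.43120581e+00]), 'qvel': array([ 1.50207489e-03, -1.92916624e-04,  5.57485740e-04, -3.88548500e-05,
       -1.50913860e-03,  1.99010716e-03]), 'tau': array([ 9.59359350e-04, -4.80628717e+01,  2.98533046e+01,  1.92941894e-02,
       -2.71484387e-04, -4.83067112e-06]), 'tcp_pos': array([0.17728507, 0.54648695, 0.23842619]), 'orientation': array([-2.58837860e-04,  1.56261561e-01,  9.87715322e-01, -8.36427133e-04]), 'wrist_force': array([-0.22978213, -0.38606328, -1.00080751]), 'ft_torque': array([ 0.04528168,  0.05142467, -0.02320448]), 'finger_gap': 0.08535587091627836}
top [[-0.012 -0.982  0.186  0.302]
 [-1.     0.011 -0.007 -0.014]
 [ 0.005 -0.186 -0.982  1.493]
 [ 0.     0.     0.     1.   ]] {'fx': 504.41202613809884, 'fy': 504.41202613809884, 'cx': 279.6288049436043, 'cy': 213.60182478642028}
wrist [[ 0.308  0.904  0.296  0.102]
 [ 0.951 -0.292 -0.098  0.571]
 [-0.002  0.312 -0.95   0.373]
 [ 0.     0.     0.     1.   ]] {'fx': 359.27994313376234, 'fy': 359.27994313376234, 'cx': 279.14452499358265, 'cy': 211.89464799910607}
```

```bash
python3 - <<'E'
import cv2
im=cv2.imread("pics/top0.png")
cv2.imwrite("pics/top0z.png",cv2.resize(im[40:340,40:520],(800,500),interpolation=cv2.INTER_CUBIC))
E
```

```text
(no output)
```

View pics/top0z.png

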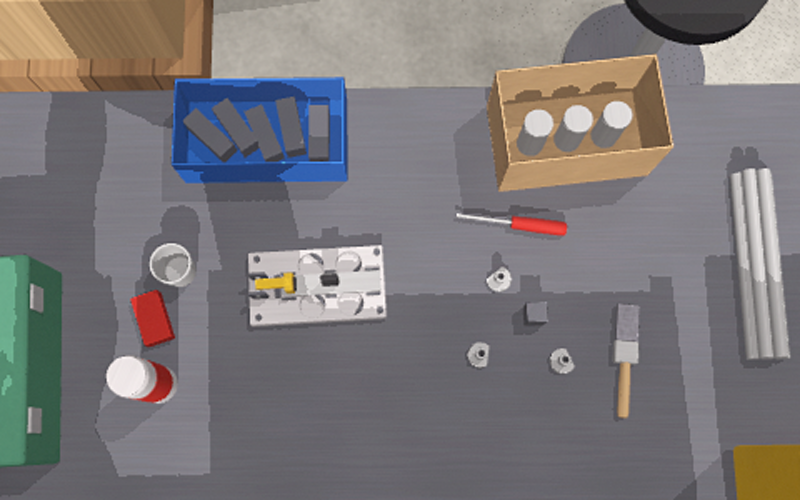

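The top view shows the jig at zoom (316,286), with the yellow finger to the left (+y world). There are three bosses at (498,280), (479,355) and (562,361), and the offcut at (536,313).

```bash
python3 - <<'E'
from h import *
P=np.load("top0.npy")
def box(u0,v0,u1,v1): # zoom coords
    f=lambda a,b:int(b+a*0.6)
    return P[f(v0,40):f(v1,40),f(u0,40):f(u1,40)].reshape(-1,3)
Q=box(235,235,400,340); z=Q[:,2]
m=(z>0.018)&(z<0.026); r=cv2.minAreaRect((Q[m][:,:2]*1000).astype(np.float32)); print("plate",r, np.nanmedian(z[m]))
k=Q[(z>0.07)]; print("high",np.round(k[:60],3)[:40:2], )
for n,b in dict(b0=(480,260,520,300),b1=(460,335,500,375),b2=(543,340,583,380),off=(518,295,555,330),cup=(145,240,195,290),scr=(450,200,575,245),mag=(125,285,180,350),can=(100,350,180,405),brush=(610,300,640,420)).items():
    q=box(*b); m=q[:,2]>0.006
    q=q[m]; t=q[q[:,2]>0.025]; f=q[(q[:,2]<0.015)]
    print(n,"all",np.round(q.mean(0),3),"minmax",np.round(q.min(0),3),np.round(q.max(0),3),"top",np.round(t.mean(0),4) if len(t) else'',len(t),"flange ctr",np.round(cv2.minEnclosingCircle(f[:,:2].astype(np.float32))[0],4) if len(f) else '')
print(np.nanmedian(box(400,400,450,450),0))
E
```

```text
plate ((592.7802734375, 124.97148895263672), (131.96511840820312, 240.50601196289062), 2.6447930335998535) 0.022198931512213305
high [[0.603 0.217 0.071]
 [0.601 0.098 0.075]
 [0.6   0.092 0.079]
 [0.599 0.086 0.084]
 [0.597 0.11  0.079]
 [0.596 0.103 0.084]
 [0.596 0.098 0.084]
 [0.596 0.092 0.083]
 [0.596 0.086 0.085]
 [0.593 0.109 0.085]
 [0.593 0.103 0.086]
 [0.593 0.098 0.085]
 [0.593 0.092 0.084]
 [0.594 0.087 0.078]
 [0.593 0.188 0.072]
 [0.591 0.11  0.079]
 [0.591 0.104 0.079]
 [0.59  0.098 0.085]
 [0.59  0.092 0.083]
 [0.591 0.087 0.08 ]]
b0 all [ 0.6   -0.204  0.016] minmax [ 0.568 -0.237  0.006] [ 0.637 -0.178  0.04 ] top [ 0.6012 -0.2021  0.0333] 37 flange ctr [ 0.6051 -0.2029]
b1 all [ 0.464 -0.161  0.016] minmax [ 0.431 -0.193  0.006] [ 0.5   -0.131  0.044] top [ 0.4649 -0.1633  0.0327] 38 flange ctr [ 0.4655 -0.1625]
b2 all [ 0.452 -0.307  0.016] minmax [ 0.421 -0.344  0.006] [ 0.483 -0.276  0.039] top [ 0.453  -0.3094  0.0324] 38 flange ctr [ 0.4597 -0.3066]
off all [ 0.534 -0.259  0.04 ] minmax [ 0.517 -0.282  0.006] [ 0.571 -0.234  0.054] top [ 0.5342 -0.2607  0.0448] 170 flange ctr [ 0.5406 -0.259 ]
cup all [0.628 0.38  0.041] minmax [0.589 0.338 0.006] [0.681 0.434 0.076] top [0.6278 0.3782 0.0545] 323 flange ctr [0.6354 0.396 ]
scr all [ 0.702 -0.253  0.019] minmax [ 0.666 -0.345  0.006] [ 0.75  -0.121  0.037] top [ 0.6973 -0.2772  0.0282] 100 flange ctr [ 0.7042 -0.2335]
mag all [0.536 0.413 0.026] minmax [0.482 0.37  0.006] [0.598 0.469 0.038] top [0.5363 0.4153 0.0292] 449 flange ctr [0.5415 0.421 ]
can all [0.417 0.391 0.144] minmax [0.386 0.367 0.006] [0.48  0.505 0.199] top [0.4166 0.3905 0.1537] 879 flange ctr [0.4236 0.4364]
brush all [ 0.467 -0.42   0.018] minmax [ 0.352 -0.451  0.006] [ 0.56  -0.392  0.03 ] top [ 0.4654 -0.4213  0.0263] 26 flange ctr [ 0.4562 -0.4284]
[ 3.44995013e-01 -6.52364147e-02  1.24474778e-04]
```

View pics/wrist0.png

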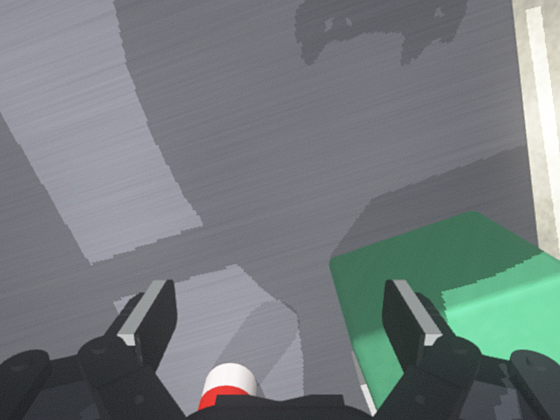

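{"fn": "play_rows", "kwargs": {
  "steps": [
    {"claw": 0,"dp": [-0.033,-0.0185,-0.004],"angular": [0,0,0]},
    {"claw": 0,"dp": [-0.033,-0.0185,-0.004],"angular": [0,0,0]},
    {"claw": 0,"dp": [-0.033,-0.0185,0],"angular": [0,0,0]},
    {"claw": 0,"dp": [-0.033,-0.0185,0],"angular": [0,0,0]},
    {"claw": 0,"dp": [-0.033,-0.0185,0],"angular": [0,0,0]},
    {"claw": 0,"dp": [-0.033,-0.0185,0],"angular": [0,0,0]},
    {"claw": 0,"dp": [-0.033,-0.0185,0],"angular": [0,0,0]},
    {"claw": 0,"dp": [-0.033,-0.0185,0],"angular": [0,0,0]}
  ],
  "force": 60
}}

```text
clock: 0.77
tcp_pos: [0.3836, 0.3231, 0.247]
orientation: [-0.0, 0.156, 0.988, -0.0]
wrist_force: [0.2, 0.6, 0.2]
finger_gap: 0.0853
```

{"fn": "play_rows", "kwargs": {
  "steps": [
    {"claw": 0,"dp": [-0.034,-0.0185,0],"angular": [0,0,0]},
    {"claw": 0,"dp": [-0.034,-0.0185,0],"angular": [0,0,0]},
    {"claw": 0,"dp": [-0.034,-0.0185,0],"angular": [0,0,0]},
    {"claw": 0,"dp": [-0.034,-0.0185,0],"angular": [0,0,0]},
    {"claw": 0,"dp": [-0.034,-0.0185,0],"angular": [0,0,0]},
    {"claw": 0,"dp": [-0.034,-0.0185,0],"angular": [0,0,0]},
    {"claw": 0,"dp": [-0.034,-0.0185,0],"angular": [0,0,0]},
    {"claw": 0,"dp": [-0.034,-0.0185,0],"angular": [0,0,0]}
  ]
}}

```text
clock: 1.43
tcp_pos: [0.5968, 0.0982, 0.2468]
orientation: [-0.0, 0.156, 0.988, 0.0]
wrist_force: [0.5, 0.7, 0.3]
finger_gap: 0.0854
```

{"fn": "play_rows", "kwargs": {
  "steps": [
    {"claw": 0,"dp": [0,0,0.005],"angular": [0,0,7.1]},
    {"claw": 0,"dp": [0,0,0.005],"angular": [0,0,7.1]},
    {"claw": 0,"dp": [0,0,0.005],"angular": [0,0,7.1]},
    {"claw": 0,"dp": [0,0,0.005],"angular": [0,0,7.1]},
    {"claw": 0,"dp": [0,0,0.005],"angular": [0,0,7.1]},
    {"claw": 0,"dp": [0,0,0.005],"angular": [0,0,7.1]},
    {"claw": 0,"dp": [0,0,0.005],"angular": [0,0,7.1]},
    {"claw": 0,"dp": [0,0,0.005],"angular": [0,0,7.1]}
  ]
}}

```text
clock: 2.1
tcp_pos: [0.5956, 0.0999, 0.2064]
orientation: [-0.0, 0.61, 0.793, -0.0]
wrist_force: [-0.5, -0.5, 0.4]
finger_gap: 0.0854
```

{"fn": "play_rows", "kwargs": {
  "steps": [
    {"claw": 0,"dp": [0,0,0.01],"angular": [0,0,7.1]},
    {"claw": 0,"dp": [0,0,0.01],"angular": [0,0,5.5]},
    {"claw": 0,"dp": [0,0,0.01],"angular": [0,0,0]},
    {"claw": 0,"dp": [0,0,0.01],"angular": [0,0,0]},
    {"claw": 0,"dp": [0,0,0],"angular": [0,0,0]},
    {"claw": 0,"dp": [0,0,0],"angular": [0,0,0]},
    {"claw": 0,"dp": [0,0,0],"angular": [0,0,0]},
    {"claw": 0,"dp": [0,0,0],"angular": [0,0,0]}
  ]
}}

```text
clock: 2.77
tcp_pos: [0.5964, 0.1, 0.168]
orientation: [0.0, 0.69, 0.723, 0.0]
wrist_force: [-0.2, -0.5, 0.5]
finger_gap: 0.0857
```

```bash
python3 - <<'E'
from h import *
st(); im,d,P,T,c=grab("wrist"); save("w1",im); np.save("w1.npy",P)
Q=P.reshape(-1,3); k=Q[(Q[:,2]>0.078)&(Q[:,2]<0.086)&(abs(Q[:,1]-.1)<.03)&(abs(Q[:,0]-.594)<.03)]
print(len(k),k.mean(0),cv2.minAreaRect((k[:,:2]*1000).astype(np.float32)))
m=(abs(Q[:,2]-.022)<.0025);print(cv2.minAreaRect((Q[m][:,:2]*1000).astype(np.float32)))
E
```

```text
t 2.77 tcp [0.5964 0.1    0.168 ] gap 0.0857 F [-0.2 -0.5  0.5] j6 1.558
x [-0.046  0.999  0.   ] y [0.999 0.046 0.001] z [ 0.001  0.    -1.   ]
743 [0.59315278 0.09913033 0.08089196] ((593.2271118164062, 98.50874328613281), (11.446939468383789, 29.4963321685791), 1.8929444551467896)
((661.782958984375, 125.710693359375), (270.05316162109375, 237.93594360351562), 2.740699291229248)
```

View pics/w1.png

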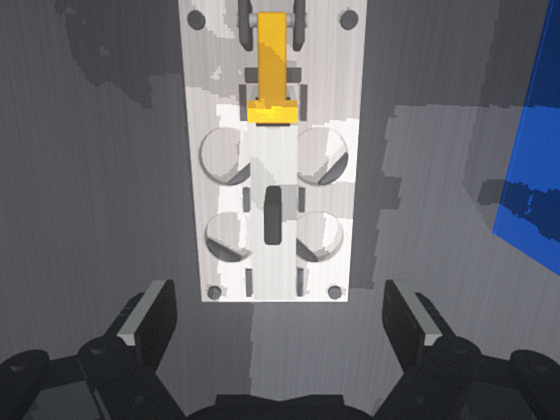

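The jig is clear in view: grip block at (272,215), finger roller at (272,110). The dark key segments of the nests show at (240,178), (340,165), (228,250) and (325,250).

{"fn": "play_rows", "kwargs": {
  "steps": [
    {"claw": 0,"dp": [-0.001,-0.003,0.02],"angular": [0,0,0]},
    {"claw": 0,"dp": [0,0,0.025],"angular": [0,0,0]},
    {"claw": 0,"dp": [0,0,0.025],"angular": [0,0,0]},
    {"claw": 0,"dp": [0,0,0.025],"angular": [0,0,0]},
    {"claw": 0,"dp": [0,0,0.015],"angular": [0,0,0]},
    {"claw": 0,"dp": [0,0,0.008],"angular": [0,0,0]},
    {"claw": 0,"dp": [0,0,0],"angular": [0,0,0]},
    {"claw": 120,"dp": [0,0,0],"angular": [0,0,0]}
  ],
  "force": 80
}}

```text
clock: 3.48
tcp_pos: [0.5935, 0.0989, 0.0499]
orientation: [0.0, 0.691, 0.723, 0.0]
wrist_force: [-0.0, 1.3, 0.2]
finger_gap: 0.0753
```

{"fn": "play_rows", "kwargs": {
  "steps": [
    {"claw": 255,"dp": [0,0,0],"angular": [0,0,0]},
    {"claw": 255,"dp": [0,0,0],"angular": [0,0,0]},
    {"claw": 255,"dp": [0,0,0],"angular": [0,0,0]},
    {"claw": 255,"dp": [0,0,0],"angular": [0,0,0]},
    {"claw": 255,"dp": [0,0,0],"angular": [0,0,0]},
    {"claw": 255,"dp": [0,0,0],"angular": [0,0,0]},
    {"claw": 255,"dp": [0,0,0],"angular": [0,0,0]},
    {"claw": 255,"dp": [0,0,0],"angular": [0,0,0]}
  ]
}}

```text
clock: 4.15
tcp_pos: [0.5928, 0.0988, 0.05]
orientation: [0.0, 0.691, 0.723, -0.0]
wrist_force: [-3.0, -0.4, 4.9]
finger_gap: 0.0111
```

{"fn": "play_rows", "kwargs": {
  "steps": [
    {"claw": 255,"dp": [-0.006,0,0],"angular": [0,0,0]},
    {"claw": 255,"dp": [-0.007,0,0],"angular": [0,0,0]},
    {"claw": 255,"dp": [-0.007,0,0],"angular": [0,0,0]},
    {"claw": 255,"dp": [-0.007,0,0],"angular": [0,0,0]},
    {"claw": 255,"dp": [-0.007,0,0],"angular": [0,0,0]},
    {"claw": 255,"dp": [-0.007,0,0],"angular": [0,0,0]},
    {"claw": 255,"dp": [-0.007,0,0],"angular": [0,0,0]},
    {"claw": 255,"dp": [-0.003,0,0],"angular": [0,0,0]}
  ]
}}

```text
clock: 4.82
tcp_pos: [0.5962, 0.0474, 0.0501]
orientation: [0.0, 0.691, 0.723, 0.001]
wrist_force: [0.3, 4.9, 6.3]
finger_gap: 0.011
```

{"fn": "play_rows", "kwargs": {
  "steps": [
    {"claw": 255,"dp": [0,0,-0.01],"angular": [0,0,0]},
    {"claw": 255,"dp": [0,0,-0.02],"angular": [0,0,0]},
    {"claw": 255,"dp": [0,0,-0.02],"angular": [0,0,0]},
    {"claw": 255,"dp": [0,-0.015,-0.01],"angular": [0,0,0]},
    {"claw": 255,"dp": [0,-0.03,0],"angular": [0,0,0]},
    {"claw": 255,"dp": [0,-0.035,0],"angular": [0,0,0]},
    {"claw": 255,"dp": [0,-0.035,0],"angular": [0,0,0]},
    {"claw": 255,"dp": [0,-0.035,0],"angular": [0,0,0]}
  ]
}}

```text
clock: 5.48
tcp_pos: [0.4432, 0.0404, 0.1088]
orientation: [-0.0, 0.691, 0.723, -0.001]
wrist_force: [-0.0, -0.1, -2.0]
finger_gap: 0.0113
```

{"fn": "play_rows", "kwargs": {
  "steps": [
    {"claw": 255,"dp": [0,-0.02,0],"angular": [0,0,0]},
    {"claw": 255,"dp": [0,-0.005,0.015],"angular": [0,0,0]},
    {"claw": 255,"dp": [0,0,0.02],"angular": [0,0,0]},
    {"claw": 255,"dp": [0,0,0.02],"angular": [0,0,0]},
    {"claw": 255,"dp": [0,0,0.015],"angular": [0,0,0]},
    {"claw": 255,"dp": [0,0,0.007],"angular": [0,0,0]},
    {"claw": 255,"dp": [0,0,0.003],"angular": [0,0,0]},
    {"claw": 255,"dp": [0,0,0],"angular": [0,0,0]}
  ]
}}

```text
clock: 6.15
tcp_pos: [0.42, 0.0396, 0.029]
orientation: [-0.0, 0.691, 0.723, -0.001]
wrist_force: [-0.6, -1.1, -2.9]
finger_gap: 0.0112
```

{"fn": "play_rows", "kwargs": {
  "steps": [
    {"claw": 255,"dp": [0,0,0.0013],"angular": [0,0,0]},
    {"claw": 180,"dp": [0,0,0],"angular": [0,0,0]},
    {"claw": 100,"dp": [0,0,0],"angular": [0,0,0]},
    {"claw": 0,"dp": [0,0,0],"angular": [0,0,0]},
    {"claw": 0,"dp": [0,0,0],"angular": [0,0,0]},
    {"claw": 0,"dp": [0,0,-0.01],"angular": [0,0,0]},
    {"claw": 0,"dp": [0,0,-0.03],"angular": [0,0,0]},
    {"claw": 0,"dp": [0,0,-0.04],"angular": [0,0,0]}
  ]
}}

```text
clock: 6.82
tcp_pos: [0.4179, 0.0401, 0.1068]
orientation: [-0.002, 0.691, 0.723, -0.002]
wrist_force: [0.9, -0.3, 0.6]
finger_gap: 0.0856
```

{"fn": "play_rows", "kwargs": {
  "steps": [
    {"claw": 0,"dp": [0.007,0.02,-0.03],"angular": [0,0,0]},
    {"claw": 0,"dp": [0.009,0.035,-0.01],"angular": [0,0,0]},
    {"claw": 0,"dp": [0.009,0.037,0],"angular": [0,0,0]},
    {"claw": 0,"dp": [0.009,0.037,0],"angular": [0,0,0]},
    {"claw": 0,"dp": [0.009,0.035,0],"angular": [0,0,0]},
    {"claw": 0,"dp": [0,0.01,0],"angular": [0,0,0]},
    {"claw": 0,"dp": [0,0,0],"angular": [0,0,0]},
    {"claw": 0,"dp": [0,0,0],"angular": [0,0,0]}
  ]
}}

```text
clock: 7.48
tcp_pos: [0.5921, 0.0909, 0.1475]
orientation: [-0.0, 0.691, 0.723, -0.0]
wrist_force: [-0.7, -0.4, -0.3]
finger_gap: 0.0854
```

```bash
python3 - <<'E'
from h import *
st(); im,d,P,T,c=grab("wrist"); save("w2",im); np.savez("w2.npz",P=P,T=T,im=im)
save("w2z",cv2.resize(im[:330,120:440],(776,800))[:600] if 0 else cv2.resize(im[80:330,150:400],(600,600),interpolation=cv2.INTER_CUBIC))
E
```

```text
t 7.48 tcp [0.5921 0.0909 0.1475] gap 0.0854 F [-0.7 -0.4 -0.3] j6 1.543
x [-0.046  0.999  0.   ] y [ 0.999  0.046 -0.001] z [-0.001 -0.    -1.   ]
```

View pics/w2z.png

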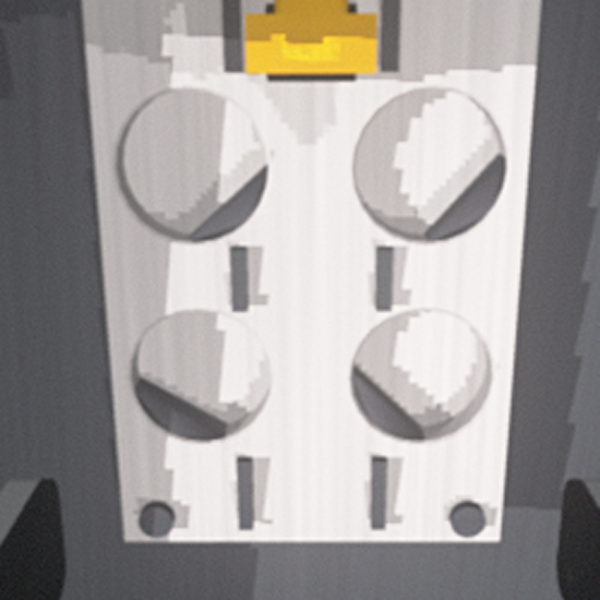

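The keeper is out. The dark segments have chords (zoom px) at TL (268,167)-(192,238), TR (505,155)-(427,237), BL (137,378)-(230,427) and BR (352,367)-(425,435).

```bash
cat > nests.py <<'E'
from h import *
from scipy.optimize import least_squares
z=np.load("w2.npz"); P=z["P"]; im=z["im"]; Q=P.reshape(-1,3); g=im.reshape(-1,3).mean(1)
m=(abs(Q[:,2]-.022)<.003); 
J=np.array([.594,.0998]); a=np.radians(2.7)
ex=np.array([np.cos(a),np.sin(a)]); ey=np.array([-ex[1],ex[0]])
L=np.c_[(Q[:,:2]-J)@ex,(Q[:,:2]-J)@ey]
# plate edges
for y0 in(-60,-30,0,30,60):
    s=m&(abs(L[:,1]*1000-y0)<5); print("y",y0,"x edges",np.round(np.percentile(L[s,0],[0.5,99.5])*1000,1))
for x0 in(-40,-10,10,40):
    s=m&(abs(L[:,0]*1000-x0)<5); print("x",x0,"ymin",np.round(L[s,1].min()*1000,1))
for X,Y in((-36,34),(36,34),(-36,-34),(36,-34)):
    l=L*1000-[X,Y]; r=np.hypot(*l.T); near=r<19
    dark=(r<22)&(g<110)
    print(X,Y,"floor z",np.nanmedian(Q[near&(g>140),2]).round(4),"dark z",np.nanpercentile(Q[dark,2],[10,50,90]).round(4),dark.sum())
    # circle via floor+dark below plate
    s=(r<30)&(Q[:,2]<.0185)&(Q[:,2]>0.006); 
    pts=l[s]; c,rad=cv2.minEnclosingCircle(pts.astype(np.float32)); print("  low ctr",np.round(c,1),round(rad,1), "mean",pts.mean(0).round(1))
    d=l[dark]; print("  dark dir deg(jig)",np.degrees(np.arctan2(d[:,1].mean(),d[:,0].mean())).round(1),"mean",d.mean(0).round(1))
# chord via pixels: ray to plate-top plane
T=z["T"]; c=env.calibration("wrist")
def ray(u,v,h):
    d=T[:3,:3]@np.array([(u-c["cx"])/c["fx"],(v-c["cy"])/c["fy"],1]); p=T[:3,3]+d*(h-T[2,3])/d[2]
    return np.array([(p[:2]-J)@ex,(p[:2]-J)@ey])*1000
f=250/600
for n,(p,q) in dict(TL=((268,167),(192,238)),TR=((505,155),(427,237)),BL=((137,378),(230,427)),BR=((352,367),(425,435))).items():
    p,q=[ray(150+a*f,80+b*f,.022) for a,b in(p,q)]; t=q-p; ang=np.degrees(np.arctan2(t[1],t[0]))
    print(n,p.round(1),q.round(1),"normal",(ang+90)%180)
E
python3 nests.py
```

```text
y -60 x edges [-168.6   63.4]
y -30 x edges [-65.5 196.8]
y 0 x edges [-65.1 197.9]
y 30 x edges [-65.8 199.5]
y 60 x edges [-65.3  63.5]
x -40 ymin -96.0
x -10 ymin -96.0
x 10 ymin -95.4
x 40 ymin -95.6
-36 34 floor z 0.0094 dark z [0.0188 0.0207 0.0216] 95
  low ctr [-1.1 -1.3] 23.0 mean [-3.6 -0.1]
  dark dir deg(jig) -36.5 mean [ 13.6 -10.1]
36 34 floor z 0.0094 dark z [0.0134 0.0179 0.0214] 147
  low ctr [-0.7 -1.1] 23.1 mean [-1.4 -0.3]
  dark dir deg(jig) -27.5 mean [14.3 -7.5]
-36 -34 floor z 0.0094 dark z [0.0159 0.1572 0.179 ] 803
  low ctr [-1.  -1.8] 23.0 mean [-0.8 -2.3]
  dark dir deg(jig) 157.8 mean [-8.4  3.4]
36 -34 floor z 0.0094 dark z [0.0202 0.1667 0.1803] 647
  low ctr [-0.4 -1.8] 23.0 mean [ 2.1 -2.5]
  dark dir deg(jig) 77.7 mean [ 2.6 11.7]
TL [-14.1  32.8] [-37.8  11.1] normal 132.4907652842751
TR [56.7 36.4] [34.4 11.4] normal 138.34208233061293
BL [-57.7 -35.3] [-28.  -52.8] normal 59.49959813686432
BR [ 12.  -31.5] [ 36.6 -55.7] normal 45.409815720305154
```

```bash
cat > nests2.py <<'E'
from h import *
z=np.load("w2.npz"); im=z["im"]; T=z["T"]; c=env.calibration("wrist")
g=cv2.GaussianBlur(im.mean(2).astype(np.float32),(0,0),0.7)
J=np.array([.5932,.0987]); a=np.radians(2.7); ex=np.array([np.cos(a),np.sin(a)]); ey=np.array([-ex[1],ex[0]])
K=np.linalg.inv(T)
def samp(l,h):
    w=J+np.outer(l[:,0],ex)+np.outer(l[:,1],ey); p=np.c_[w,np.full(len(w),h)]@K[:3,:3].T+K[:3,3]
    u=p[:,0]/p[:,2]*c["fx"]+c["cx"]; v=p[:,1]/p[:,2]*c["fy"]+c["cy"]
    return cv2.remap(g,u.astype(np.float32)[None],v.astype(np.float32)[None],1)[0]
for X,Y in((-36,34),(36,34),(-36,-34),(36,-34)):
    res=[]
    for th in np.arange(-180,0,1.):
        n=np.array([np.cos(np.radians(th)),np.sin(np.radians(th))]); t=np.array([-n[1],n[0]])
        for s in np.arange(12,18.1,.5):
            q=np.linspace(-13,13,27)[:,None]*t+[X,Y]
            i=samp((q+n*(s-1.2))/1e3,.0095); o=samp((q+n*(s+1.2))/1e3,.0095)
            res.append((np.mean(np.minimum(i-o,60)),th,s))
    res.sort(reverse=True); w=np.array(res[:12]); print(X,Y,"jig angle",res[0],"avg",w[:,1].mean().round(1),w[:,2].mean().round(2),"world",(w[:,1].mean()+2.7).round(1), "pos",(J+X/1e3*ex+Y/1e3*ey).round(4))
E
python3 nests2.py
```

```text
-36 34 jig angle (np.float32(55.364765), np.float64(-46.0), np.float64(14.5)) avg -48.2 14.71 world -45.6 pos [0.5556 0.131 ]
36 34 jig angle (np.float32(60.0), np.float64(-38.0), np.float64(15.0)) avg -39.8 14.75 world -37.1 pos [0.6276 0.1344]
-36 -34 jig angle (np.float32(59.988655), np.float64(-121.0), np.float64(15.5)) avg -121.2 15.46 world -118.5 pos [0.5588 0.063 ]
36 -34 jig angle (np.float32(60.0), np.float64(-136.0), np.float64(15.0)) avg -134.8 15.21 world -132.0 pos [0.6308 0.0664]
```

{"fn": "play_rows", "kwargs": {
  "steps": [
    {"claw": 0,"dp": [-0.031,-0.0173,0],"angular": [0,0,0]},
    {"claw": 0,"dp": [-0.031,-0.0173,0],"angular": [0,0,0]},
    {"claw": 0,"dp": [-0.031,-0.0173,0],"angular": [0,0,0]},
    {"claw": 0,"dp": [-0.031,-0.0173,0],"angular": [0,0,0]},
    {"claw": 0,"dp": [-0.031,-0.0173,0],"angular": [0,0,0]},
    {"claw": 0,"dp": [-0.031,-0.0173,0],"angular": [0,0,0]},
    {"claw": 0,"dp": [-0.031,-0.0173,0],"angular": [0,0,0]},
    {"claw": 0,"dp": [-0.031,-0.0173,0],"angular": [0,0,0]}
  ]
}}

```text
clock: 8.2
tcp_pos: [0.4629, -0.164, 0.1484]
orientation: [0.0, 0.691, 0.723, 0.0]
wrist_force: [1.0, -1.0, 0.1]
finger_gap: 0.0853
```

{"fn": "play_rows", "kwargs": {
  "steps": [
    {"claw": 0,"dp": [0,0,-0.005],"angular": [0,0,0]},
    {"claw": 0,"dp": [0,0,0],"angular": [0,0,0]},
    {"claw": 0,"dp": [0,0,0],"angular": [0,0,0]},
    {"claw": 0,"dp": [0,0,0],"angular": [0,0,0]},
    {"claw": 0,"dp": [0,0,0],"angular": [0,0,0]},
    {"claw": 0,"dp": [0,0,0],"angular": [0,0,0]},
    {"claw": 0,"dp": [0,0,0],"angular": [0,0,0]},
    {"claw": 0,"dp": [0,0,0],"angular": [0,0,0]}
  ]
}}

```text
clock: 8.87
tcp_pos: [0.4657, -0.1626, 0.1528]
orientation: [-0.0, 0.69, 0.724, -0.0]
wrist_force: [0.0, -0.1, 0.2]
finger_gap: 0.0855
```

```bash
cat > boss.py <<'E'
import sys
from h import *
# measure bosses in the wrist view from the depth picture: stub top centre and flange flat
def bosses(P,im=None):
    Q=P; out=[]
    top=((Q[...,2]>.029)&(Q[...,2]<.037)).astype(np.uint8)
    n,lab,stt,_=cv2.connectedComponentsWithStats(top)
    for k in range(1,n):
        p=Q[lab==k]
        if len(p)<60: continue
        (cx,cy),r=cv2.minEnclosingCircle((p[:,:2]*1000).astype(np.float32))
        if not 7<r<13: continue
        r0=np.hypot(Q[...,0]-cx/1e3,Q[...,1]-cy/1e3)*1000
        f=Q[(Q[...,2]>.0065)&(Q[...,2]<.0115)&(r0<26)]
        if len(f)<150: continue
        c=np.array([cx,cy])/1e3
        # flange fit: radial extent by angle
        l=(f[:,:2]-c)*1000; th=np.degrees(np.arctan2(l[:,1],l[:,0])); rr=np.hypot(*l.T)
        best=[]
        def cost(x,y,a):
            q=l-[x,y]; n=np.array([np.cos(a),np.sin(a)]); s=np.maximum(np.hypot(*q.T)-22,q@n-14); return np.mean(np.maximum(s,0)**2)
        prof=[]
        for a in range(-180,180,3):
            n_=np.radians(a); w=l@[np.cos(n_),np.sin(n_)]; prof.append((np.percentile(w,99.5),a))
        m=np.array([x[0] for x in prof]); A=np.array([x[1] for x in prof]);
        k_=np.argmin(m); a0=A[k_]
        # refine by least squares over the low-penalty area
        from scipy.optimize import minimize
        R_=minimize(lambda v:cost(v[0],v[1],v[2]/20),[0,0,np.radians(a0)*20],method="Nelder-Mead")
        ang=np.degrees(R_.x[2]/20); out.append((c,p[:,2].mean(),r,a0,m.min(),ang,R_.x[:2],R_.fun,len(f)))
    return out
if __name__=="__main__":
    st(); im,d,P,T,c=grab("wrist"); save(sys.argv[1],im); np.savez(sys.argv[1]+".npz",P=P,T=T,im=im)
    K=np.linalg.inv(T)
    for b in bosses(P):
        p=K[:3,:3]@[*b[0],.033]+K[:3,3]; u=p[0]/p[2]*c["fx"]+c["cx"]; v=p[1]/p[2]*c["fy"]+c["cy"]
        print("c",b[0].round(4),"z",b[1].round(4),"r",round(b[2],1),"flat0",b[3],round(b[4],1),"fit",round(b[5],1),b[6].round(1),round(b[7],3),b[8],"px",round(u),round(v))
E
python3 boss.py w3
```

```text
t 8.87 tcp [ 0.4657 -0.1626  0.1528] gap 0.0855 F [ 0.  -0.1  0.2] j6 1.025
x [-0.047  0.999  0.   ] y [ 0.999  0.047 -0.   ] z [-0.  0. -1.]
c [ 0.4647 -0.1647] z 0.0325 r 10.0 flat0 -99 13.9 fit -99.0 [ 0.1 -0.1] 0.0 1367 px 277 210
c [ 0.6012 -0.2034] z 0.0322 r 10.4 flat0 39 13.8 fit 38.2 [-0.2 -0.3] 0.001 1047 px 449 265
c [ 0.4527 -0.3105] z 0.0322 r 10.6 flat0 -72 13.2 fit -73.4 [-0.7  0. ] 0.001 929 px 255 369
```

View pics/w3.png

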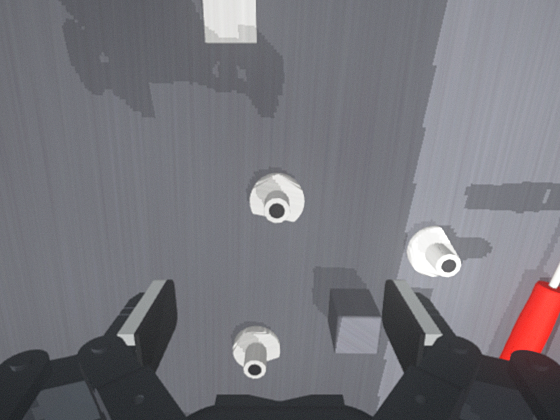

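All three bosses are seen: (277,210), (449,265) and (255,369), with the offcut at (357,330). The stubs lean over one side of the flange and may hide part of its edge, so I'll zoom in.

```bash
python3 - <<'E'
from h import *
im=np.load("w3.npz")["im"]
cs=[cv2.resize(im[v-38:v+38,u-38:u+38],(260,260),interpolation=cv2.INTER_CUBIC) for u,v in((277,200),(437,253),(256,352))]
cs=[np.clip((c.astype(float)-60)*1.1,0,255).astype(np.uint8) for c in cs]
save("w3z",np.hstack(cs))
E
```

```text
(no output)
```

View pics/w3z.png

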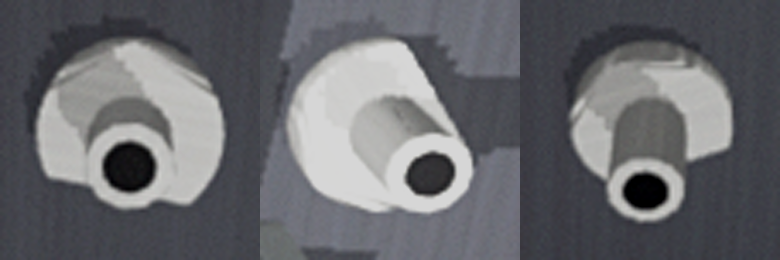

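Zooming confirms the flats: boss1 faces about -99° in the world, boss0 about 38°, boss2 about -73°. Plan: boss1→nest (-,-), boss2→nest (-,+), boss0→nest (+,+).

{"fn": "play_rows", "kwargs": {
  "steps": [
    {"claw": 110,"dp": [-0.002,-0.001,0.02],"angular": [0,0,0]},
    {"claw": 110,"dp": [0,0,0.025],"angular": [0,0,-6.5]},
    {"claw": 110,"dp": [0,0,0.025],"angular": [0,0,-6.5]},
    {"claw": 110,"dp": [0,0,0.025],"angular": [0,0,-6.3]},
    {"claw": 110,"dp": [0,0,0.02],"angular": [0,0,0]},
    {"claw": 110,"dp": [0,0,0.0108],"angular": [0,0,0]},
    {"claw": 110,"dp": [0,0,0.005],"angular": [0,0,0]},
    {"claw": 110,"dp": [0,0,0],"angular": [0,0,0]}
  ]
}}

```text
clock: 9.58
tcp_pos: [0.4638, -0.1648, 0.021]
orientation: [-0.001, 0.56, 0.829, -0.0]
wrist_force: [-0.1, 0.1, 0.4]
finger_gap: 0.0485
```

{"fn": "play_rows", "kwargs": {
  "steps": [
    {"claw": 110,"dp": [0,0,0],"angular": [0,0,0]},
    {"claw": 255,"dp": [0,0,0],"angular": [0,0,0]},
    {"claw": 255,"dp": [0,0,0],"angular": [0,0,0]},
    {"claw": 255,"dp": [0,0,0],"angular": [0,0,0]},
    {"claw": 255,"dp": [0,0,0],"angular": [0,0,0]},
    {"claw": 255,"dp": [0,0,0],"angular": [0,0,0]},
    {"claw": 255,"dp": [0,0,0],"angular": [0,0,0]},
    {"claw": 255,"dp": [0,0,0],"angular": [0,0,0]}
  ]
}}

```text
clock: 10.25
tcp_pos: [0.4654, -0.1658, 0.0235]
orientation: [0.001, 0.56, 0.829, 0.0]
wrist_force: [-1.2, 0.1, 4.6]
finger_gap: 0.017
```

```bash
python3 -c "
from h import *
st()"
```

```text
t 10.25 tcp [ 0.4654 -0.1658  0.0235] gap 0.017 F [-1.2  0.1  4.6] j6 0.683
x [-0.373  0.928 -0.002] y [0.928 0.373 0.001] z [ 0.002 -0.001 -1.   ]
```

{"fn": "play_rows", "kwargs": {
  "steps": [
    {"claw": 255,"dp": [0,0,-0.005],"angular": [0,0,0]},
    {"claw": 255,"dp": [0,0,-0.015],"angular": [0,0,0]},
    {"claw": 255,"dp": [0,0,-0.025],"angular": [0,0,0]},
    {"claw": 255,"dp": [0,0,-0.025],"angular": [0,0,6.5]},
    {"claw": 255,"dp": [0,0,-0.005],"angular": [0,0,6.5]},
    {"claw": 255,"dp": [0,0,0],"angular": [0,0,6.3]},
    {"claw": 255,"dp": [0,0,0],"angular": [0,0,0]},
    {"claw": 255,"dp": [0,0,0],"angular": [0,0,0]}
  ]
}}

```text
clock: 10.92
tcp_pos: [0.4644, -0.1652, 0.0974]
orientation: [0.0, 0.69, 0.724, 0.0]
wrist_force: [0.7, 0.3, -1.6]
finger_gap: 0.0173
```

```bash
python3 - <<'E'
from h import *
st(); im,d,P,T,c=grab("wrist"); save("w4",im); np.savez("w4.npz",P=P,T=T,im=im)
E
```

```text
t 10.92 tcp [ 0.4644 -0.1652  0.0974] gap 0.0173 F [ 0.7  0.3 -1.6] j6 1.017
x [-0.049  0.999  0.   ] y [0.999 0.049 0.   ] z [ 0.  0. -1.]
```

View pics/w4.png

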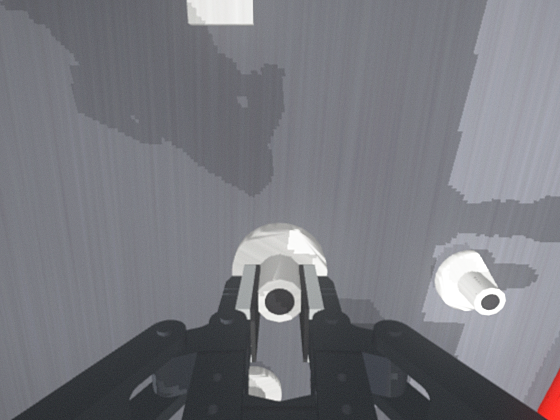

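Boss1 is held: stub top at (279,300), flange around (280,255). I'll measure its offset in the tool frame.

```bash
cat > held.py <<'E'
import sys
from h import *
z=np.load(sys.argv[1]); P=z["P"]; s=env.get_state(); q=s["orientation"]; M=R.from_quat([q[1],q[2],q[3],q[0]]).as_matrix()
L=((P-s["tcp_pos"])@M)*1000   # tool coords mm
v,u=np.mgrid[:420,:560]
m=(u>225)&(u<340)&(v>215)&(v<325)
im=z["im"].mean(2)
st_=m&(v>270)&(u>255)&(u<303)&(v<322)&(im>120)
print("stub top tool z pct",np.nanpercentile(L[st_][:,2],[2,10,30,50]).round(1))
t=st_&(L[...,2]<np.nanpercentile(L[st_][:,2],3)+3)
print("stub",cv2.minEnclosingCircle(L[t][:,:2].astype(np.float32)),t.sum())
z0=np.nanpercentile(L[t][:,2],30)
f=m&(abs(L[...,2]-z0-24)<3); l=L[f]; print("flange z",np.median(l[:,2]).round(1),len(l),"x",np.percentile(l[:,0],[1,99]).round(1),"y",np.percentile(l[:,1],[1,99]).round(1))
from scipy.optimize import least_squares
# outer arc (towards +x) : far points per y bin
b=[(l[(abs(l[:,1]-y)<1)][:,0].max(),y) for y in np.arange(-16,17,2) if (abs(l[:,1]-y)<1).sum()>2]; b=np.array(b)
r=least_squares(lambda p:np.hypot(b[:,0]-p[0],b[:,1]-p[1])-22,[0,0],loss="soft_l1"); print("flange ctr",r.x.round(2),r.fun.round(1))
E
python3 held.py w4.npz
```

```text
stub top tool z pct [-10.5  -9.8  -9.3  -8.8]
stub ((1.4245641231536865, 1.1856138706207275), 10.20140552520752) 1015
flange z 14.8 2756 x [ 0.8 23.1] y [-19.6  22. ]
flange ctr [1.69 1.34] [ 0.2 -0.1  0.   0.1  0.2  0.1 -0.  -0.3 -0.2 -0.1 -0.3 -0.  -0.1  0.3
 -0.   0.3  0.1]
```

{"fn": "play_rows", "kwargs": {
  "steps": [
    {"claw": 255,"dp": [0.0277,0.013,0],"angular": [0,0,0]},
    {"claw": 255,"dp": [0.0277,0.013,0],"angular": [0,0,0]},
    {"claw": 255,"dp": [0.0277,0.013,0],"angular": [0,0,0]},
    {"claw": 255,"dp": [0.0277,0.013,0],"angular": [0,0,0]},
    {"claw": 255,"dp": [0.0277,0.013,0],"angular": [0,0,0]},
    {"claw": 255,"dp": [0.0277,0.013,0],"angular": [0,0,0]},
    {"claw": 255,"dp": [0.0277,0.013,0],"angular": [0,0,0]},
    {"claw": 255,"dp": [0.0277,0.013,0],"angular": [0,0,0]}
  ]
}}

```text
clock: 11.63
tcp_pos: [0.5581, 0.0623, 0.0965]
orientation: [-0.001, 0.69, 0.724, -0.0]
wrist_force: [1.8, 0.3, -2.1]
finger_gap: 0.0168
```

{"fn": "play_rows", "kwargs": {
  "steps": [
    {"claw": 255,"dp": [0,0,0.01],"angular": [0,0,0]},
    {"claw": 255,"dp": [0,0,0.015],"angular": [0,0,0]},
    {"claw": 255,"dp": [0,0,0.01],"angular": [0,0,0]},
    {"claw": 255,"dp": [0,0,0],"angular": [0,0,0]},
    {"claw": 255,"dp": [0,0,0],"angular": [0,0,0]},
    {"claw": 255,"dp": [0,0,0],"angular": [0,0,0]},
    {"claw": 255,"dp": [0,0,0],"angular": [0,0,0]},
    {"claw": 255,"dp": [0,0,0],"angular": [0,0,0]}
  ]
}}

```text
clock: 12.3
tcp_pos: [0.5589, 0.0604, 0.063]
orientation: [0.001, 0.691, 0.723, 0.001]
wrist_force: [-0.5, 0.6, -1.4]
finger_gap: 0.0173
```

```bash
python3 - <<'E'
from h import *
st(); im,d,P,T,c=grab("wrist"); save("w5",im); np.savez("w5.npz",P=P,T=T,im=im)
E
python3 held.py w5.npz
```

```text
t 12.3 tcp [0.5589 0.0604 0.063 ] gap 0.0173 F [-0.5  0.6 -1.4] j6 1.49
x [-0.045  0.999 -0.   ] y [0.999 0.045 0.002] z [ 0.002  0.    -1.   ]
stub top tool z pct [-10.   -9.5  -9.1  -8.7]
stub ((-0.25500398874282837, -0.10534810274839401), 11.466116905212402) 813
flange z 15.1 2756 x [ 0.8 23.1] y [-19.8  21.9]
flange ctr [1.72 1.01] [ 0.1  0.2  0.1 -0.  -0.1  0.2 -0.1 -0.1 -0.2 -0.2  0.1 -0.1 -0.  -0.
  0.   0.1  0.4]
```

View pics/w5.png

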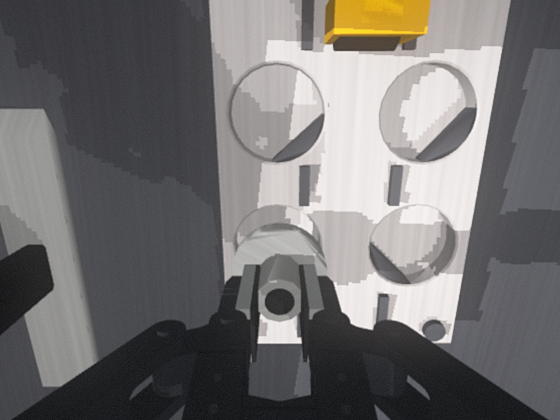

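Boss1 hangs over the lower-left nest, whose rim shows at (280,230), with TCP about 1 mm off. I'll correct that and lower.

{"fn": "play_rows", "kwargs": {
  "steps": [
    {"claw": 255,"dp": [0.0008,-0.0012,0.004],"angular": [0,0,0]},
    {"claw": 255,"dp": [0,0,0.005],"angular": [0,0,0]},
    {"claw": 255,"dp": [0,0,0.004],"angular": [0,0,0]},
    {"claw": 255,"dp": [0,0,0.003],"angular": [0,0,0]},
    {"claw": 255,"dp": [0,0,0.002],"angular": [0,0,0]},
    {"claw": 255,"dp": [0,0,0.002],"angular": [0,0,0]},
    {"claw": 255,"dp": [0,0,0.002],"angular": [0,0,0]},
    {"claw": 255,"dp": [0,0,0],"angular": [0,0,0]}
  ]
}}

```text
clock: 13.02
tcp_pos: [0.5568, 0.0616, 0.0397]
orientation: [-0.0, 0.691, 0.723, -0.0]
wrist_force: [0.3, -0.1, -1.7]
finger_gap: 0.0166
```

{"fn": "play_rows", "kwargs": {
  "steps": [
    {"claw": 255,"dp": [0,0,0.002],"angular": [0,0,0]},
    {"claw": 255,"dp": [0,0,0.002],"angular": [0,0,0]},
    {"claw": 255,"dp": [0,0,0.001],"angular": [0,0,0]},
    {"claw": 255,"dp": [0,0,0.0005],"angular": [0,0,0]},
    {"claw": 255,"dp": [0,0,0],"angular": [0,0,0]},
    {"claw": 255,"dp": [0,0,0],"angular": [0,0,0]},
    {"claw": 255,"dp": [0,0,0],"angular": [0,0,0]},
    {"claw": 255,"dp": [0,0,0],"angular": [0,0,0]}
  ]
}}

```text
clock: 13.68
tcp_pos: [0.5572, 0.0616, 0.0348]
orientation: [0.0, 0.691, 0.723, 0.0]
wrist_force: [-0.5, -1.2, -1.3]
finger_gap: 0.0172
```

{"fn": "play_rows", "kwargs": {
  "steps": [
    {"claw": 255,"dp": [0,0,0.0005],"angular": [0,0,0]},
    {"claw": 200,"dp": [0,0,0],"angular": [0,0,0]},
    {"claw": 150,"dp": [0,0,0],"angular": [0,0,0]},
    {"claw": 110,"dp": [0,0,0],"angular": [0,0,0]},
    {"claw": 110,"dp": [0,0,0],"angular": [0,0,0]},
    {"claw": 110,"dp": [0,0,-0.01],"angular": [0,0,0]},
    {"claw": 110,"dp": [0,0,-0.03],"angular": [0,0,0]},
    {"claw": 110,"dp": [0,0,-0.03],"angular": [0,0,0]}
  ]
}}

```text
clock: 14.35
tcp_pos: [0.5557, 0.0616, 0.1044]
orientation: [-0.001, 0.691, 0.723, -0.001]
wrist_force: [0.0, 0.3, 1.4]
finger_gap: 0.0485
```

{"fn": "play_rows", "kwargs": {
  "steps": [
    {"claw": 110,"dp": [0,0,-0.03],"angular": [0,0,0]},
    {"claw": 110,"dp": [0,0,-0.015],"angular": [0,0,0]},
    {"claw": 110,"dp": [0,0,0],"angular": [0,0,0]},
    {"claw": 110,"dp": [0,0,0],"angular": [0,0,0]},
    {"claw": 110,"dp": [0,0,0],"angular": [0,0,0]},
    {"claw": 110,"dp": [0,0,0],"angular": [0,0,0]},
    {"claw": 110,"dp": [0,0,0],"angular": [0,0,0]},
    {"claw": 110,"dp": [0,0,0],"angular": [0,0,0]}
  ]
}}

```text
clock: 15.02
tcp_pos: [0.5563, 0.0615, 0.148]
orientation: [-0.001, 0.691, 0.723, -0.001]
wrist_force: [-0.1, -0.9, -0.2]
finger_gap: 0.0488
```

```bash
cat > seat.py <<'E'
import sys
from h import *
st(); im,d,P,T,c=grab("wrist"); save(sys.argv[1],im); np.savez(sys.argv[1]+".npz",P=P,T=T,im=im)
J=np.array([.5932,.0987]); a=np.radians(2.7); ex=np.array([np.cos(a),np.sin(a)]); ey=np.array([-ex[1],ex[0]])
for X,Y in((-36,34),(36,34),(-36,-34),(36,-34)):
    l=np.stack([(P[...,:2]-J)@ex,(P[...,:2]-J)@ey],-1)*1000-[X,Y]; r=np.hypot(l[...,0],l[...,1])
    t=(r<16)&(P[...,2]>.038)&(P[...,2]<.06); f=(r<21)&(P[...,2]<.03)
    print(X,Y,"stub n",t.sum(), (np.round(cv2.minEnclosingCircle(l[t].astype(np.float32))[0],1),"z",np.median(P[t][:,2]).round(4)) if t.sum()>30 else"","low z",np.nanmedian(P[f][:,2]).round(4))
E
python3 seat.py w6
```

```text
t 15.02 tcp [0.5563 0.0615 0.148 ] gap 0.0488 F [-0.1 -0.9 -0.2] j6 1.492
x [-0.046  0.999  0.   ] y [ 0.999  0.046 -0.002] z [-0.002  0.    -1.   ]
-36 34 stub n 0  low z 0.0095
36 34 stub n 0  low z 0.0095
-36 -34 stub n 610 (array([-0.8,  0.2]), 'z', np.float64(0.0425)) low z 0.0186
36 -34 stub n 0  low z 0.0095
```

Boss1 is seated: stub top at 42.5 mm, flange top at 18.6 mm. Next is boss2.

{"fn": "play_rows", "kwargs": {
  "steps": [
    {"claw": 110,"dp": [-0.0365,-0.012,0],"angular": [0,0,0]},
    {"claw": 110,"dp": [-0.0365,-0.012,0],"angular": [0,0,0]},
    {"claw": 110,"dp": [-0.0365,-0.012,0],"angular": [0,0,0]},
    {"claw": 110,"dp": [-0.0365,-0.012,0],"angular": [0,0,0]},
    {"claw": 110,"dp": [-0.0365,-0.012,0],"angular": [0,0,0]},
    {"claw": 110,"dp": [-0.0365,-0.012,0],"angular": [0,0,0]},
    {"claw": 110,"dp": [-0.0365,-0.012,0],"angular": [0,0,0]},
    {"claw": 110,"dp": [-0.0365,-0.012,0],"angular": [0,0,0]}
  ]
}}

```text
clock: 15.73
tcp_pos: [0.4736, -0.2361, 0.1489]
orientation: [-0.0, 0.691, 0.723, 0.0]
wrist_force: [1.0, -0.4, 0.4]
finger_gap: 0.0487
```

{"fn": "play_rows", "kwargs": {
  "steps": [
    {"claw": 110,"dp": [-0.0365,-0.012,0],"angular": [0,0,0]},
    {"claw": 110,"dp": [-0.0365,-0.012,0],"angular": [0,0,0]},
    {"claw": 110,"dp": [0,0,0],"angular": [0,0,0]},
    {"claw": 110,"dp": [0,0,0],"angular": [0,0,0]},
    {"claw": 110,"dp": [0,0,0],"angular": [0,0,0]},
    {"claw": 110,"dp": [0,0,0],"angular": [0,0,0]},
    {"claw": 110,"dp": [0,0,0],"angular": [0,0,0]},
    {"claw": 110,"dp": [0,0,0],"angular": [0,0,0]}
  ]
}}

```text
clock: 16.4
tcp_pos: [0.4543, -0.3072, 0.1492]
orientation: [-0.0, 0.69, 0.724, 0.0]
wrist_force: [0.5, 0.1, 0.5]
finger_gap: 0.0488
```

```bash
python3 boss.py w7
```

```text
t 16.4 tcp [ 0.4543 -0.3072  0.1492] gap 0.0488 F [0.5 0.1 0.5] j6 0.782
x [-0.048  0.999  0.   ] y [ 0.999  0.048 -0.   ] z [-0.  0. -1.]
c [ 0.6009 -0.204 ] z 0.0322 r 10.3 flat0 30 13.1 fit 35.2 [ 0. -0.] 0.001 1906 px 511 67
c [ 0.4521 -0.3109] z 0.0324 r 9.9 flat0 -66 14.0 fit -66.5 [-0.1 -0.2] 0.0 1391 px 275 213
```

{"fn": "play_rows", "kwargs": {
  "steps": [
    {"claw": 110,"dp": [-0.0036,-0.0024,0.02],"angular": [0,0,0]},
    {"claw": 110,"dp": [0,0,0.025],"angular": [0,0,7.1]},
    {"claw": 110,"dp": [0,0,0.025],"angular": [0,0,7.1]},
    {"claw": 110,"dp": [0,0,0.025],"angular": [0,0,7.1]},
    {"claw": 110,"dp": [0,0,0.018],"angular": [0,0,0.2]},
    {"claw": 110,"dp": [0,0,0.009],"angular": [0,0,0]},
    {"claw": 110,"dp": [0,0,0.004],"angular": [0,0,0]},
    {"claw": 110,"dp": [0,0,0],"angular": [0,0,0]}
  ]
}}

```text
clock: 17.12
tcp_pos: [0.4516, -0.3117, 0.0228]
orientation: [-0.001, 0.813, 0.582, -0.0]
wrist_force: [0.4, 0.0, 0.1]
finger_gap: 0.0489
```

{"fn": "play_rows", "kwargs": {
  "steps": [
    {"claw": 110,"dp": [0,0,0],"angular": [0,0,0]},
    {"claw": 255,"dp": [0,0,0],"angular": [0,0,0]},
    {"claw": 255,"dp": [0,0,0],"angular": [0,0,0]},
    {"claw": 255,"dp": [0,0,0],"angular": [0,0,0]},
    {"claw": 255,"dp": [0,0,0],"angular": [0,0,0]},
    {"claw": 255,"dp": [0,0,0],"angular": [0,0,0]},
    {"claw": 255,"dp": [0,0,0],"angular": [0,0,0]},
    {"claw": 255,"dp": [0,0,0],"angular": [0,0,0]}
  ]
}}

```text
clock: 17.78
tcp_pos: [0.4523, -0.3129, 0.0247]
orientation: [0.001, 0.813, 0.582, 0.0]
wrist_force: [-0.8, 1.0, 5.7]
finger_gap: 0.0166
```

{"fn": "play_rows", "kwargs": {
  "steps": [
    {"claw": 255,"dp": [0,0,-0.005],"angular": [0,0,0]},
    {"claw": 255,"dp": [0,0,-0.015],"angular": [0,0,0]},
    {"claw": 255,"dp": [0,0,-0.025],"angular": [0,0,0]},
    {"claw": 255,"dp": [0,0,-0.025],"angular": [0,0,-7.1]},
    {"claw": 255,"dp": [0,0,-0.005],"angular": [0,0,-7.1]},
    {"claw": 255,"dp": [0,0,0],"angular": [0,0,-7.1]},
    {"claw": 255,"dp": [0,0,0],"angular": [0,0,-0.2]},
    {"claw": 255,"dp": [0,0,0],"angular": [0,0,0]}
  ]
}}

```text
clock: 18.45
tcp_pos: [0.4516, -0.3122, 0.0984]
orientation: [0.0, 0.692, 0.722, 0.0]
wrist_force: [-0.9, 0.3, -3.0]
finger_gap: 0.0168
```

```bash
python3 - <<'E'
from h import *
st(); im,d,P,T,c=grab("wrist"); save("w8",im); np.savez("w8.npz",P=P,T=T,im=im)
E
python3 held.py w8.npz
```

```text
t 18.45 tcp [ 0.4516 -0.3122  0.0984] gap 0.0168 F [-0.9  0.3 -3. ] j6 0.777
x [-0.043  0.999  0.   ] y [0.999 0.043 0.   ] z [ 0.  0. -1.]
stub top tool z pct [-9.3 -8.6 -8.1 -7.6]
stub ((0.9399449229240417, 1.2135666608810425), 10.52510929107666) 1036
flange z 16.0 2732 x [ 0.5 22.8] y [-19.7  21.8]
flange ctr [1.49 1.17] [ 0.4  0.4 -0.1  0.1  0.  -0.4 -0.1 -0.4 -0.3 -0.1  0.1  0.1  0.3 -0.1
  0.2  0.1  0.1]
```

{"fn": "play_rows", "kwargs": {
  "steps": [
    {"claw": 255,"dp": [0.0364,0.0101,0],"angular": [0,0,0]},
    {"claw": 255,"dp": [0.0364,0.0101,0],"angular": [0,0,0]},
    {"claw": 255,"dp": [0.0364,0.0101,0],"angular": [0,0,0]},
    {"claw": 255,"dp": [0.0364,0.0101,0],"angular": [0,0,0]},
    {"claw": 255,"dp": [0.0364,0.0101,0],"angular": [0,0,0]},
    {"claw": 255,"dp": [0.0364,0.0101,0],"angular": [0,0,0]},
    {"claw": 255,"dp": [0.0364,0.0101,0],"angular": [0,0,0]},
    {"claw": 255,"dp": [0.0364,0.0101,0],"angular": [0,0,0]}
  ]
}}

```text
clock: 19.17
tcp_pos: [0.5187, -0.0158, 0.0978]
orientation: [-0.0, 0.692, 0.722, -0.0]
wrist_force: [-0.2, -0.2, -1.2]
finger_gap: 0.0166
```

{"fn": "play_rows", "kwargs": {
  "steps": [
    {"claw": 255,"dp": [0.0364,0.0101,0],"angular": [0,0,0]},
    {"claw": 255,"dp": [0.0364,0.0101,0],"angular": [0,0,0]},
    {"claw": 255,"dp": [0.0364,0.0101,0],"angular": [0,0,0]},
    {"claw": 255,"dp": [0.0364,0.0101,0],"angular": [0,0,0]},
    {"claw": 255,"dp": [0,0,0.02],"angular": [0,0,0]},
    {"claw": 255,"dp": [0,0,0.014],"angular": [0,0,0]},
    {"claw": 255,"dp": [0,0,0],"angular": [0,0,0]},
    {"claw": 255,"dp": [0,0,0],"angular": [0,0,0]}
  ]
}}

```text
clock: 19.83
tcp_pos: [0.5513, 0.1297, 0.063]
orientation: [-0.001, 0.691, 0.723, -0.001]
wrist_force: [-0.4, -0.3, -1.4]
finger_gap: 0.0168
```

```bash
python3 - <<'E'
from h import *
st(); im,d,P,T,c=grab("wrist"); save("w9",im); np.savez("w9.npz",P=P,T=T,im=im); st()
E
python3 held.py w9.npz
```

```text
t 19.83 tcp [0.5513 0.1297 0.063 ] gap 0.0168 F [-0.4 -0.3 -1.4] j6 1.616
x [-0.044  0.999 -0.   ] y [ 0.999  0.044 -0.004] z [-0.004 -0.    -1.   ]
t 19.88 tcp [0.5523 0.1294 0.064 ] gap 0.0168 F [-0.3  0.  -1.7] j6 1.615
x [-0.044  0.999 -0.   ] y [ 0.999  0.044 -0.001] z [-0.001 -0.    -1.   ]
stub top tool z pct [-7.8 -7.3 -6.9 -6.5]
stub ((1.3723715543746948, 0.27486759424209595), 10.092641830444336) 827
flange z 17.3 2735 x [ 0.7 23.2] y [-20.8  20.7]
flange ctr [ 1.92 -0.05] [ 0.3  0.2  0.4 -0.  -0.3 -0.2 -0.  -0.2 -0.2 -0.1 -0.2 -0.2  0.2  0.
 -0.   0.3  0.3]
```

```bash
cat > tcp.py <<'E'
from h import *
A=[]
for i in range(5): A.append(env.get_state()["tcp_pos"].copy()); env.read_camera("wrist")
print(np.round(A,4)); print(np.mean(A,0).round(4))
E
python3 tcp.py; sed -i 's/^L=.*/H=np.array(env.calibration("wrist")["hand_eye"]); L=((P-z["T"][:3,3])@z["T"][:3,:3]@H[:3,:3].T+H[:3,3])*1000/' held.py; for i in 4 5 8 9; do python3 held.py w$i.npz|grep ctr|cut -c1-25;done
```

```text
[[0.5523 0.1294 0.064 ]
 [0.553  0.1293 0.0646]
 [0.5534 0.1291 0.065 ]
 [0.5535 0.1291 0.0652]
 [0.5536 0.1291 0.0652]]
[0.5532 0.1292 0.0648]
flange ctr [1.8 0.9] [ 0.
flange ctr [1.82 0.97] [ 
flange ctr [1.64 0.9 ] [ 
flange ctr [1.59 1.  ] [
```

{"fn": "play_rows", "kwargs": {
  "steps": [
    {"claw": 255,"dp": [0,0.0008,0.005],"angular": [0,0,0]},
    {"claw": 255,"dp": [0,0,0.006],"angular": [0,0,0]},
    {"claw": 255,"dp": [0,0,0.005],"angular": [0,0,0]},
    {"claw": 255,"dp": [0,0,0.003],"angular": [0,0,0]},
    {"claw": 255,"dp": [0,0,0.002],"angular": [0,0,0]},
    {"claw": 255,"dp": [0,0,0.002],"angular": [0,0,0]},
    {"claw": 255,"dp": [0,0,0],"angular": [0,0,0]},
    {"claw": 255,"dp": [0,0,0],"angular": [0,0,0]}
  ]
}}

```text
clock: 20.8
tcp_pos: [0.5536, 0.1297, 0.041]
orientation: [-0.0, 0.691, 0.723, -0.0]
wrist_force: [1.0, -1.0, -2.0]
finger_gap: 0.0165
```

{"fn": "play_rows", "kwargs": {
  "steps": [
    {"claw": 255,"dp": [0,0,0.002],"angular": [0,0,0]},
    {"claw": 255,"dp": [0,0,0.002],"angular": [0,0,0]},
    {"claw": 255,"dp": [0,0,0.001],"angular": [0,0,0]},
    {"claw": 255,"dp": [0,0,0.0005],"angular": [0,0,0]},
    {"claw": 255,"dp": [0,0,0],"angular": [0,0,0]},
    {"claw": 255,"dp": [0,0,0],"angular": [0,0,0]},
    {"claw": 255,"dp": [0,0,0],"angular": [0,0,0]},
    {"claw": 255,"dp": [0,0,0],"angular": [0,0,0]}
  ]
}}

```text
clock: 21.47
tcp_pos: [0.5536, 0.1297, 0.0357]
orientation: [-0.0, 0.691, 0.723, 0.0]
wrist_force: [0.4, 0.0, -2.2]
finger_gap: 0.0164
```

{"fn": "play_rows", "kwargs": {
  "steps": [
    {"claw": 255,"dp": [0,0,0.0007],"angular": [0,0,0]},
    {"claw": 200,"dp": [0,0,0],"angular": [0,0,0]},
    {"claw": 150,"dp": [0,0,0],"angular": [0,0,0]},
    {"claw": 110,"dp": [0,0,0],"angular": [0,0,0]},
    {"claw": 110,"dp": [0,0,0],"angular": [0,0,0]},
    {"claw": 110,"dp": [0,0,-0.01],"angular": [0,0,0]},
    {"claw": 110,"dp": [0,0,-0.03],"angular": [0,0,0]},
    {"claw": 110,"dp": [0,0,-0.03],"angular": [0,0,0]}
  ]
}}

```text
clock: 22.13
tcp_pos: [0.5521, 0.1295, 0.1051]
orientation: [-0.001, 0.691, 0.723, -0.001]
wrist_force: [0.4, -0.2, 0.6]
finger_gap: 0.0485
```

{"fn": "play_rows", "kwargs": {
  "steps": [
    {"claw": 110,"dp": [-0.03,0,-0.03],"angular": [0,0,0]},
    {"claw": 110,"dp": [-0.03,0,-0.015],"angular": [0,0,0]},
    {"claw": 110,"dp": [0,0,0],"angular": [0,0,0]},
    {"claw": 110,"dp": [0,0,0],"angular": [0,0,0]},
    {"claw": 110,"dp": [0,0,0],"angular": [0,0,0]},
    {"claw": 110,"dp": [0,0,0],"angular": [0,0,0]},
    {"claw": 110,"dp": [0,0,0],"angular": [0,0,0]},
    {"claw": 110,"dp": [0,0,0],"angular": [0,0,0]}
  ]
}}

```text
clock: 22.8
tcp_pos: [0.5556, 0.0711, 0.1485]
orientation: [-0.001, 0.69, 0.724, -0.001]
wrist_force: [-0.2, -0.1, 0.0]
finger_gap: 0.0482
```

```bash
python3 seat.py w10
```

```text
t 22.8 tcp [0.5556 0.0711 0.1485] gap 0.0482 F [-0.2 -0.1  0. ] j6 1.508
x [-0.047  0.999  0.   ] y [ 0.999  0.047 -0.002] z [-0.002  0.    -1.   ]
-36 34 stub n 719 (array([-1.,  0.]), 'z', np.float64(0.0425)) low z 0.0185
36 34 stub n 0  low z 0.0095
-36 -34 stub n 593 (array([-0.7,  0.2]), 'z', np.float64(0.0425)) low z 0.0186
36 -34 stub n 0  low z 0.0095
```

Both are seated at the right height. Next is boss0.

{"fn": "play_rows", "kwargs": {
  "steps": [
    {"claw": 110,"dp": [-0.0345,0.004,0],"angular": [0,0,0]},
    {"claw": 110,"dp": [-0.0345,0.004,0],"angular": [0,0,0]},
    {"claw": 110,"dp": [-0.0345,0.004,0],"angular": [0,0,0]},
    {"claw": 110,"dp": [-0.0345,0.004,0],"angular": [0,0,0]},
    {"claw": 110,"dp": [-0.0345,0.004,0],"angular": [0,0,0]},
    {"claw": 110,"dp": [-0.0345,0.004,0],"angular": [0,0,0]},
    {"claw": 110,"dp": [-0.0345,0.004,0],"angular": [0,0,0]},
    {"claw": 110,"dp": [-0.0345,0.004,0],"angular": [0,0,0]}
  ]
}}

```text
clock: 23.52
tcp_pos: [0.6009, -0.2051, 0.1489]
orientation: [-0.0, 0.691, 0.723, -0.0]
wrist_force: [1.1, 1.3, 0.6]
finger_gap: 0.0486
```

{"fn": "play_rows", "kwargs": {
  "steps": [
    {"claw": 110,"dp": [0,0,0],"angular": [0,0,0]},
    {"claw": 110,"dp": [0,0,0],"angular": [0,0,0]},
    {"claw": 110,"dp": [0,0,0],"angular": [0,0,0]},
    {"claw": 110,"dp": [0,0,0],"angular": [0,0,0]},
    {"claw": 110,"dp": [0,0,0],"angular": [0,0,0]},
    {"claw": 110,"dp": [0,0,0],"angular": [0,0,0]},
    {"claw": 110,"dp": [0,0,0],"angular": [0,0,0]},
    {"claw": 110,"dp": [0,0,0],"angular": [0,0,0]}
  ]
}}

```text
clock: 24.18
tcp_pos: [0.601, -0.2032, 0.1497]
orientation: [0.0, 0.69, 0.723, 0.0]
wrist_force: [-0.4, 0.1, -0.3]
finger_gap: 0.0486
```

```bash
python3 boss.py w11
```

```text
t 24.18 tcp [ 0.601  -0.2032  0.1497] gap 0.0486 F [-0.4  0.1 -0.3] j6 1.071
x [-0.047  0.999 -0.   ] y [0.999 0.047 0.   ] z [ 0. -0. -1.]
c [ 0.6014 -0.2037] z 0.0324 r 10.0 flat0 36 14.0 fit 38.0 [-0.  -0.1] 0.0 1319 px 278 209
```

{"fn": "play_rows", "kwargs": {
  "steps": [
    {"claw": 110,"dp": [-0.0005,0.0004,0],"angular": [0,0,-6.9]},
    {"claw": 110,"dp": [0,0,0.005],"angular": [0,0,-6.9]},
    {"claw": 110,"dp": [0,0,0.005],"angular": [0,0,-6.9]},
    {"claw": 110,"dp": [0,0,0.005],"angular": [0,0,-6.9]},
    {"claw": 110,"dp": [0,0,0.005],"angular": [0,0,-6.9]},
    {"claw": 110,"dp": [0,0,0.005],"angular": [0,0,-6.9]},
    {"claw": 110,"dp": [0,0,0.005],"angular": [0,0,-6.9]},
    {"claw": 110,"dp": [0,0,0.005],"angular": [0,0,-6.9]}
  ]
}}

```text
clock: 24.9
tcp_pos: [0.6013, -0.2044, 0.1143]
orientation: [0.0, 0.274, 0.962, 0.0]
wrist_force: [-0.7, -0.1, 0.6]
finger_gap: 0.0488
```

{"fn": "play_rows", "kwargs": {
  "steps": [
    {"claw": 110,"dp": [0,0,0.005],"angular": [0,0,-6.9]},
    {"claw": 110,"dp": [0,0,0.005],"angular": [0,0,-6.9]},
    {"claw": 110,"dp": [0,0,0.005],"angular": [0,0,-6.3]},
    {"claw": 110,"dp": [0,0,0.02],"angular": [0,0,0]},
    {"claw": 110,"dp": [0,0,0],"angular": [0,0,0]},
    {"claw": 110,"dp": [0,0,0],"angular": [0,0,0]},
    {"claw": 110,"dp": [0,0,0],"angular": [0,0,0]},
    {"claw": 110,"dp": [0,0,0],"angular": [0,0,0]}
  ]
}}

```text
clock: 25.57
tcp_pos: [0.6019, -0.2047, 0.0805]
orientation: [0.001, 0.105, 0.994, -0.0]
wrist_force: [-0.3, 0.1, -0.1]
finger_gap: 0.0485
```

```bash
python3 boss.py w12
```

```text
t 25.57 tcp [ 0.6019 -0.2047  0.0805] gap 0.0485 F [-0.3  0.1 -0.1] j6 -0.243
x [-0.978  0.209 -0.001] y [ 0.209  0.978 -0.   ] z [ 0.001 -0.001 -1.   ]
c [ 0.6008 -0.2038] z 0.0324 r 10.2 flat0 33 13.6 fit 38.1 [ 0.  -0.2] 0.001 2175 px 281 244
```

{"fn": "play_rows", "kwargs": {
  "steps": [
    {"claw": 110,"dp": [0.001,0.0007,0.015],"angular": [0,0,0]},
    {"claw": 110,"dp": [0,0,0.02],"angular": [0,0,0]},
    {"claw": 110,"dp": [0,0,0.014],"angular": [0,0,0]},
    {"claw": 110,"dp": [0,0,0.008],"angular": [0,0,0]},
    {"claw": 110,"dp": [0,0,0],"angular": [0,0,0]},
    {"claw": 255,"dp": [0,0,0],"angular": [0,0,0]},
    {"claw": 255,"dp": [0,0,0],"angular": [0,0,0]},
    {"claw": 255,"dp": [0,0,0],"angular": [0,0,0]}
  ]
}}

```text
clock: 26.28
tcp_pos: [0.6015, -0.2041, 0.0242]
orientation: [0.001, 0.105, 0.994, -0.0]
wrist_force: [0.8, -0.1, -1.5]
finger_gap: 0.0172
```

{"fn": "play_rows", "kwargs": {
  "steps": [
    {"claw": 255,"dp": [0,0,0],"angular": [0,0,0]},
    {"claw": 255,"dp": [0,0,0],"angular": [0,0,0]},
    {"claw": 255,"dp": [0,0,0],"angular": [0,0,0]},
    {"claw": 255,"dp": [0,0,-0.005],"angular": [0,0,0]},
    {"claw": 255,"dp": [0,0,-0.015],"angular": [0,0,0]},
    {"claw": 255,"dp": [0,0,-0.025],"angular": [0,0,0]},
    {"claw": 255,"dp": [0,0,-0.025],"angular": [0,0,6.9]},
    {"claw": 255,"dp": [0,0,-0.005],"angular": [0,0,6.9]}
  ]
}}

```text
clock: 26.95
tcp_pos: [0.6024, -0.2045, 0.1019]
orientation: [0.003, 0.227, 0.974, -0.001]
wrist_force: [0.7, -0.8, -2.6]
finger_gap: 0.0169
```

{"fn": "play_rows", "kwargs": {
  "steps": [
    {"claw": 255,"dp": [0,0,0],"angular": [0,0,6.9]},
    {"claw": 255,"dp": [0,0,0],"angular": [0,0,6.9]},
    {"claw": 255,"dp": [0,0,0],"angular": [0,0,6.9]},
    {"claw": 255,"dp": [0,0,0],"angular": [0,0,6.9]},
    {"claw": 255,"dp": [0,0,0],"angular": [0,0,6.9]},
    {"claw": 255,"dp": [0,0,0],"angular": [0,0,6.9]},
    {"claw": 255,"dp": [0,0,0],"angular": [0,0,6.9]},
    {"claw": 255,"dp": [0,0,0],"angular": [0,0,6.9]}
  ]
}}

```text
clock: 27.62
tcp_pos: [0.6001, -0.2034, 0.0972]
orientation: [-0.0, 0.652, 0.758, -0.0]
wrist_force: [-0.3, -0.4, -1.4]
finger_gap: 0.017
```

{"fn": "play_rows", "kwargs": {
  "steps": [
    {"claw": 255,"dp": [0,0,0],"angular": [0,0,6.3]},
    {"claw": 255,"dp": [0,0,0],"angular": [0,0,0]},
    {"claw": 255,"dp": [0,0,0],"angular": [0,0,0]},
    {"claw": 255,"dp": [0,0,0],"angular": [0,0,0]},
    {"claw": 255,"dp": [0,0,0],"angular": [0,0,0]},
    {"claw": 255,"dp": [0,0,0],"angular": [0,0,0]},
    {"claw": 255,"dp": [0,0,0],"angular": [0,0,0]},
    {"claw": 255,"dp": [0,0,0],"angular": [0,0,0]}
  ]
}}

```text
clock: 28.28
tcp_pos: [0.6005, -0.2036, 0.0974]
orientation: [-0.0, 0.691, 0.723, 0.0]
wrist_force: [-0.5, -1.3, -2.2]
finger_gap: 0.0167
```

```bash
python3 - <<'E'
from h import *
st(); im,d,P,T,c=grab("wrist"); save("w13",im); np.savez("w13.npz",P=P,T=T,im=im)
E
python3 held.py w13.npz
```

```text
t 28.28 tcp [ 0.6005 -0.2036  0.0974] gap 0.0167 F [-0.5 -1.3 -2.2] j6 1.071
x [-0.046  0.999  0.   ] y [0.999 0.046 0.   ] z [ 0.  0. -1.]
stub top tool z pct [-9.5 -8.9 -8.4 -7.9]
stub ((1.0871187448501587, 0.7388737201690674), 10.261016845703125) 1012
flange z 15.7 2690 x [ 0.9 22.9] y [-19.7  21.1]
flange ctr [1.58 0.79] [ 0.3  0.1  0.3 -0.1  0.2 -0.3 -0.1 -0.  -0.2 -0.1 -0.2 -0.2 -0.   0.1
  0.1  0.2  0.3]
```

{"fn": "play_rows", "kwargs": {
  "steps": [
    {"claw": 255,"dp": [0.0335,0.0041,0],"angular": [0,0,0]},
    {"claw": 255,"dp": [0.0335,0.0041,0],"angular": [0,0,0]},
    {"claw": 255,"dp": [0.0335,0.0041,0],"angular": [0,0,0]},
    {"claw": 255,"dp": [0.0335,0.0041,0],"angular": [0,0,0]},
    {"claw": 255,"dp": [0.0335,0.0041,0],"angular": [0,0,0]},
    {"claw": 255,"dp": [0.0335,0.0041,0],"angular": [0,0,0]},
    {"claw": 255,"dp": [0.0335,0.0041,0],"angular": [0,0,0]},
    {"claw": 255,"dp": [0.0335,0.0041,0],"angular": [0,0,0]}
  ]
}}

```text
clock: 29.0
tcp_pos: [0.621, 0.0673, 0.0976]
orientation: [0.0, 0.691, 0.723, 0.0]
wrist_force: [-0.0, -0.7, -1.5]
finger_gap: 0.0169
```

{"fn": "play_rows", "kwargs": {
  "steps": [
    {"claw": 255,"dp": [0.0335,0.0041,0],"angular": [0,0,0]},
    {"claw": 255,"dp": [0.0335,0.0041,0],"angular": [0,0,0]},
    {"claw": 255,"dp": [0,0,0.02],"angular": [0,0,0]},
    {"claw": 255,"dp": [0,0,0.012],"angular": [0,0,0]},
    {"claw": 255,"dp": [0,0,0],"angular": [0,0,0]},
    {"claw": 255,"dp": [0,0,0],"angular": [0,0,0]},
    {"claw": 255,"dp": [0,0,0],"angular": [0,0,0]},
    {"claw": 255,"dp": [0,0,0],"angular": [0,0,0]}
  ]
}}

```text
clock: 29.67
tcp_pos: [0.627, 0.1325, 0.0666]
orientation: [0.001, 0.691, 0.723, 0.001]
wrist_force: [0.5, 0.2, -1.1]
finger_gap: 0.0172
```

```bash
python3 tcp.py; python3 - <<'E'
from h import *
st(); im,d,P,T,c=grab("wrist"); save("w14",im); np.savez("w14.npz",P=P,T=T,im=im)
E
python3 held.py w14.npz
```

```text
[[0.627  0.1325 0.0666]
 [0.627  0.1324 0.0667]
 [0.6269 0.1324 0.0666]
 [0.6268 0.1325 0.0664]
 [0.6267 0.1325 0.0663]]
[0.6269 0.1325 0.0665]
t 29.92 tcp [0.6265 0.1326 0.0661] gap 0.017 F [-0.3 -0.5 -1.4] j6 1.609
x [-0.045  0.999  0.   ] y [0.999 0.045 0.001] z [ 0.001  0.    -1.   ]
stub top tool z pct [-9.4 -8.9 -8.5 -8.1]
stub ((0.6343088746070862, -0.733526885509491), 11.195296287536621) 874
flange z 15.7 2694 x [ 1.1 23. ] y [-19.7  21.2]
flange ctr [1.58 1.  ] [ 0.2 -0.   0.3  0.   0.   0.1  0.1 -0.2 -0.2 -0.1 -0.1 -0.3 -0.2  0.1
  0.2  0.2  0.4]
```

View pics/w14.png

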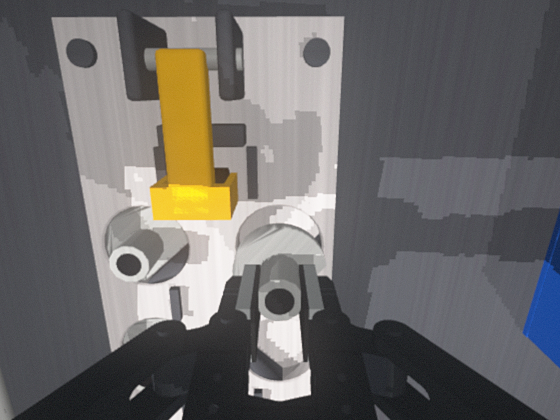

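Boss0 is over the upper-right nest, rim at (280,215). Boss2 is seated in the upper-left nest at (130,260). Now lowering.

{"fn": "play_rows", "kwargs": {
  "steps": [
    {"claw": 255,"dp": [0,0,0.006],"angular": [0,0,0]},
    {"claw": 255,"dp": [0,0,0.007],"angular": [0,0,0]},
    {"claw": 255,"dp": [0,0,0.005],"angular": [0,0,0]},
    {"claw": 255,"dp": [0,0,0.003],"angular": [0,0,0]},
    {"claw": 255,"dp": [0,0,0.002],"angular": [0,0,0]},
    {"claw": 255,"dp": [0,0,0.002],"angular": [0,0,0]},
    {"claw": 255,"dp": [0,0,0],"angular": [0,0,0]},
    {"claw": 255,"dp": [0,0,0],"angular": [0,0,0]}
  ]
}}

```text
clock: 30.63
tcp_pos: [0.626, 0.133, 0.0404]
orientation: [-0.0, 0.691, 0.723, -0.0]
wrist_force: [-0.4, -0.5, -0.7]
finger_gap: 0.0165
```

{"fn": "play_rows", "kwargs": {
  "steps": [
    {"claw": 255,"dp": [0,0,0.002],"angular": [0,0,0]},
    {"claw": 255,"dp": [0,0,0.002],"angular": [0,0,0]},
    {"claw": 255,"dp": [0,0,0.001],"angular": [0,0,0]},
    {"claw": 255,"dp": [0,0,0.0005],"angular": [0,0,0]},
    {"claw": 255,"dp": [0,0,0],"angular": [0,0,0]},
    {"claw": 255,"dp": [0,0,0],"angular": [0,0,0]},
    {"claw": 255,"dp": [0,0,0],"angular": [0,0,0]},
    {"claw": 255,"dp": [0,0,0],"angular": [0,0,0]}
  ]
}}

```text
clock: 31.3
tcp_pos: [0.6262, 0.133, 0.0351]
orientation: [0.0, 0.691, 0.723, 0.0]
wrist_force: [-1.0, 0.8, -2.5]
finger_gap: 0.0173
```

Release, raise, and look at the whole jig and the keeper (top camera too).

{"fn": "play_rows", "kwargs": {
  "steps": [
    {"claw": 255,"dp": [0,0,0.0005],"angular": [0,0,0]},
    {"claw": 200,"dp": [0,0,0],"angular": [0,0,0]},
    {"claw": 150,"dp": [0,0,0],"angular": [0,0,0]},
    {"claw": 110,"dp": [0,0,0],"angular": [0,0,0]},
    {"claw": 110,"dp": [0,0,0],"angular": [0,0,0]},
    {"claw": 110,"dp": [0,0,-0.01],"angular": [0,0,0]},
    {"claw": 110,"dp": [0,0,-0.03],"angular": [0,0,0]},
    {"claw": 110,"dp": [0,0,-0.03],"angular": [0,0,0]}
  ]
}}

```text
clock: 31.97
tcp_pos: [0.6247, 0.1328, 0.1044]
orientation: [-0.001, 0.691, 0.723, -0.001]
wrist_force: [0.5, -0.5, 0.7]
finger_gap: 0.0483
```

{"fn": "play_rows", "kwargs": {
  "steps": [
    {"claw": 0,"dp": [-0.015,-0.015,-0.035],"angular": [0,0,0]},
    {"claw": 0,"dp": [-0.015,-0.02,-0.02],"angular": [0,0,0]},
    {"claw": 0,"dp": [-0.015,-0.03,-0.01],"angular": [0,0,0]},
    {"claw": 0,"dp": [0,-0.03,0],"angular": [0,0,0]},
    {"claw": 0,"dp": [0,-0.02,0],"angular": [0,0,0]},
    {"claw": 0,"dp": [0,0,0],"angular": [0,0,0]},
    {"claw": 0,"dp": [0,0,0],"angular": [0,0,0]},
    {"claw": 0,"dp": [0,0,0],"angular": [0,0,0]}
  ]
}}

```text
clock: 32.63
tcp_pos: [0.5144, 0.0828, 0.1705]
orientation: [0.001, 0.691, 0.723, 0.001]
wrist_force: [0.6, 1.2, 0.3]
finger_gap: 0.0852
```

```bash
cat > keeper.py <<'E'
from h import *
import sys
P=np.load(sys.argv[1])["P"]; Q=P.reshape(-1,3); zg=float(sys.argv[2]) if len(sys.argv)>2 else 0.06
s=(Q[:,2]>zg-.004)&(Q[:,2]<zg+.004)
k=Q[s]; m=np.median(k[:,:2],0); k=k[np.hypot(*(k[:,:2]-m).T)<.025]
print("grip",len(k),m.round(4),cv2.minAreaRect((k[:,:2]*1000).astype(np.float32)))
b=Q[(abs(Q[:,2]-(zg-.052))<.003)&(np.hypot(*(Q[:,:2]-m).T)<.1)]; print("bar",cv2.minAreaRect((b[:,:2]*1000).astype(np.float32)),len(b), b[:,1].min(),b[:,1].max())
E
python3 seat.py w15; python3 keeper.py w15.npz
```

```text
t 32.63 tcp [0.5144 0.0828 0.1705] gap 0.0852 F [0.6 1.2 0.3] j6 1.53
x [-0.046  0.999  0.   ] y [0.999 0.046 0.002] z [ 0.002  0.    -1.   ]
-36 34 stub n 598 (array([-1.1, -0. ]), 'z', np.float64(0.0425)) low z 0.0186
36 34 stub n 621 (array([-0.4, -0.1]), 'z', np.float64(0.0424)) low z 0.0186
-36 -34 stub n 492 (array([-1.1,  0.2]), 'z', np.float64(0.0424)) low z 0.0186
36 -34 stub n 0  low z 0.0095
grip 2823 [0.5862 0.1867] ((588.980224609375, 186.9449920654297), (32.81429672241211, 49.35746765136719), 2.79817795753479)
bar ((581.4138793945312, 169.60629272460938), (113.30996704101562, 121.68426513671875), 2.7707691192626953) 127 0.10609840004559422 0.2276416695369419
```

View pics/w15.png

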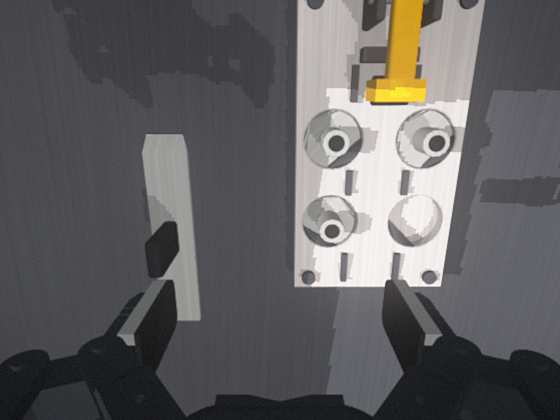

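Three bosses are seated and the keeper lies at (170,240) with its nose (narrowed end) up, towards +y.

```bash
sed -i 's/^s=/Q=Q[Q[:,0]<float(sys.argv[3])] if len(sys.argv)>3 else Q\ns=/' keeper.py; python3 keeper.py w15.npz 0.06 0.49
```

```text
grip 567 [0.4235 0.0404] ((422.8699951171875, 39.33687973022461), (12.001419067382812, 29.82005500793457), 3.894606590270996)
bar ((422.5206604003906, 36.76939392089844), (37.06560516357422, 170.8858642578125), 2.8011951446533203) 5489 -0.048667656256706215 0.12249577118140761
```

{"fn": "play_rows", "kwargs": {
  "steps": [
    {"claw": 0,"dp": [-0.0098,-0.0233,0.005],"angular": [0,0,0]},
    {"claw": 0,"dp": [-0.0098,-0.0233,0.005],"angular": [0,0,0]},
    {"claw": 0,"dp": [-0.0098,-0.0233,0.005],"angular": [0,0,0]},
    {"claw": 0,"dp": [-0.0098,-0.0233,0.005],"angular": [0,0,0]},
    {"claw": 0,"dp": [0,0,0],"angular": [0,0,0]},
    {"claw": 0,"dp": [0,0,0],"angular": [0,0,0]},
    {"claw": 0,"dp": [0,0,0],"angular": [0,0,0]},
    {"claw": 0,"dp": [0,0,0],"angular": [0,0,0]}
  ]
}}

```text
clock: 33.35
tcp_pos: [0.4239, 0.0394, 0.1499]
orientation: [0.001, 0.691, 0.723, 0.001]
wrist_force: [-0.0, -0.1, 1.1]
finger_gap: 0.0854
```

```bash
python3 tcp.py; python3 - <<'E'
from h import *
st(); im,d,P,T,c=grab("wrist"); save("w16",im); np.savez("w16.npz",P=P,T=T,im=im)
E
python3 keeper.py w16.npz 0.06 0.49
```

```text
[[0.4239 0.0394 0.1499]
 [0.4237 0.0394 0.1498]
 [0.4234 0.0395 0.1497]
 [0.423  0.0395 0.1496]
 [0.4228 0.0395 0.1495]]
[0.4233 0.0395 0.1497]
t 33.6 tcp [0.4225 0.0395 0.1495] gap 0.0854 F [-0.5  0.7 -0.6] j6 1.428
x [-0.046  0.999  0.   ] y [0.999 0.046 0.   ] z [ 0.  0. -1.]
grip 731 [0.4224 0.0403] ((422.4049072265625, 39.419219970703125), (11.559663772583008, 29.80910301208496), 2.3705482482910156)
bar ((422.6007080078125, 37.22553634643555), (36.06266784667969, 172.2054443359375), 2.786268711090088) 8016 -0.04921729112684081 0.12352644237097866
```

{"fn": "play_rows", "kwargs": {
  "steps": [
    {"claw": 0,"dp": [0,0,0.025],"angular": [0,0,0]},
    {"claw": 0,"dp": [0,0,0.03],"angular": [0,0,0]},
    {"claw": 0,"dp": [0,0,0.03],"angular": [0,0,0]},
    {"claw": 0,"dp": [0,0,0.02],"angular": [0,0,0]},
    {"claw": 0,"dp": [0,0,0.011],"angular": [0,0,0]},
    {"claw": 0,"dp": [0,0,0.005],"angular": [0,0,0]},
    {"claw": 0,"dp": [0,0,0],"angular": [0,0,0]},
    {"claw": 120,"dp": [0,0,0],"angular": [0,0,0]}
  ],
  "force": 90
}}

```text
clock: 34.32
tcp_pos: [0.4224, 0.0393, 0.0288]
orientation: [0.0, 0.691, 0.723, 0.0]
wrist_force: [0.6, -0.4, -0.7]
finger_gap: 0.0753
```

{"fn": "play_rows", "kwargs": {
  "steps": [
    {"claw": 255,"dp": [0,0,0],"angular": [0,0,0]},
    {"claw": 255,"dp": [0,0,0],"angular": [0,0,0]},
    {"claw": 255,"dp": [0,0,0],"angular": [0,0,0]},
    {"claw": 255,"dp": [0,0,0],"angular": [0,0,0]},
    {"claw": 255,"dp": [0,0,0],"angular": [0,0,0]},
    {"claw": 255,"dp": [0,0,0],"angular": [0,0,0]},
    {"claw": 255,"dp": [0,0,0],"angular": [0,0,0]},
    {"claw": 255,"dp": [0,0,0],"angular": [0,0,0]}
  ]
}}

```text
clock: 34.98
tcp_pos: [0.4222, 0.0393, 0.0289]
orientation: [0.0, 0.691, 0.723, 0.0]
wrist_force: [-1.2, -0.2, 5.1]
finger_gap: 0.0112
```

{"fn": "play_rows", "kwargs": {
  "steps": [
    {"claw": 255,"dp": [0,0,-0.005],"angular": [0,0,0]},
    {"claw": 255,"dp": [0,0,-0.02],"angular": [0,0,0]},
    {"claw": 255,"dp": [0,0,-0.025],"angular": [0,0,0]},
    {"claw": 255,"dp": [0,0,-0.025],"angular": [0,0,0]},
    {"claw": 255,"dp": [0,0,-0.01],"angular": [0,0,0]},
    {"claw": 255,"dp": [0,0,0],"angular": [0,0,0]},
    {"claw": 255,"dp": [0,0,0],"angular": [0,0,0]},
    {"claw": 255,"dp": [0,0,0],"angular": [0,0,0]}
  ]
}}

```text
clock: 35.65
tcp_pos: [0.421, 0.0394, 0.1124]
orientation: [-0.001, 0.691, 0.723, -0.001]
wrist_force: [0.1, -0.1, -3.5]
finger_gap: 0.0113
```

```bash
python3 tcp.py; python3 -c "
from h import *
st()"
```

```text
[[0.421  0.0394 0.1124]
 [0.4207 0.0395 0.1122]
 [0.4207 0.0394 0.1121]
 [0.4209 0.0394 0.1122]
 [0.4211 0.0394 0.1124]]
[0.4209 0.0394 0.1122]
t 35.9 tcp [0.4213 0.0394 0.1126] gap 0.0111 F [ 0.3 -0.8 -3.1] j6 1.428
x [-0.046  0.999  0.   ] y [ 0.999  0.046 -0.002] z [-0.002  0.    -1.   ]
```

{"fn": "play_rows", "kwargs": {
  "steps": [
    {"claw": 255,"dp": [0.0015,0.016,0],"angular": [0,0,0]},
    {"claw": 255,"dp": [0,0.024,0],"angular": [0,0,0]},
    {"claw": 255,"dp": [0,0.03,0],"angular": [0,0,0]},
    {"claw": 255,"dp": [0,0.03,0],"angular": [0,0,0]},
    {"claw": 255,"dp": [0,0.03,0],"angular": [0,0,0]},
    {"claw": 255,"dp": [0,0.024,0],"angular": [0,0,0]},
    {"claw": 255,"dp": [0,0.015,0],"angular": [0,0,0]},
    {"claw": 255,"dp": [0,0.005,0],"angular": [0,0,0]}
  ]
}}

```text
clock: 36.57
tcp_pos: [0.5982, 0.0487, 0.1124]
orientation: [0.0, 0.691, 0.723, 0.0]
wrist_force: [0.5, 0.2, -2.8]
finger_gap: 0.0112
```

{"fn": "play_rows", "kwargs": {
  "steps": [
    {"claw": 255,"dp": [0,0,0.012],"angular": [0,0,0]},
    {"claw": 255,"dp": [0,0,0.018],"angular": [0,0,0]},
    {"claw": 255,"dp": [0,0,0.012],"angular": [0,0,0]},
    {"claw": 255,"dp": [0,0,0.008],"angular": [0,0,0]},
    {"claw": 255,"dp": [0,0,0],"angular": [0,0,0]},
    {"claw": 255,"dp": [0,0,0],"angular": [0,0,0]},
    {"claw": 255,"dp": [0,0,0],"angular": [0,0,0]},
    {"claw": 255,"dp": [0,0,0],"angular": [0,0,0]}
  ]
}}

```text
clock: 37.23
tcp_pos: [0.5964, 0.0487, 0.0645]
orientation: [0.001, 0.691, 0.723, 0.001]
wrist_force: [-1.1, -0.8, -3.1]
finger_gap: 0.0111
```

```bash
python3 tcp.py; python3 - <<'E'
from h import *
st(); im,d,P,T,c=grab("wrist"); save("w17",im); np.savez("w17.npz",P=P,T=T,im=im)
im,d,P,T,c=grab("side"); save("s17",im); print(T.round(2))
E
```

```text
[[0.5964 0.0487 0.0645]
 [0.5965 0.0487 0.0645]
 [0.5963 0.0487 0.0644]
 [0.5963 0.0488 0.0643]
 [0.5961 0.0487 0.0641]]
[0.5963 0.0487 0.0644]
t 37.48 tcp [0.596  0.0488 0.064 ] gap 0.0109 F [ 0.7 -0.6 -3.3] j6 1.472
x [-0.046  0.999 -0.   ] y [0.999 0.046 0.001] z [ 0.001  0.    -1.   ]
[[ 0.96 -0.19  0.21  0.32]
 [-0.28 -0.65  0.7  -0.81]
 [ 0.01 -0.73 -0.68  0.83]
 [ 0.    0.    0.    1.  ]]
```

View pics/w17.png

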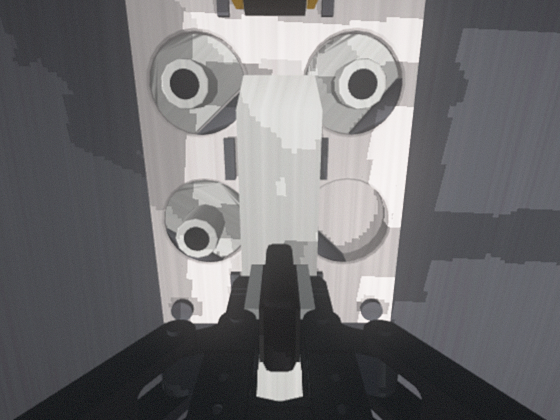

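The keeper is aligned between the guide strips, which show at (229,158) and (324,158), with its nose forward. It sits about 1 mm too far to +x, so I'll correct and lower.

{"fn": "play_rows", "kwargs": {
  "steps": [
    {"claw": 255,"dp": [0,-0.001,0.003],"angular": [0,0,0]},
    {"claw": 255,"dp": [0,0,0.003],"angular": [0,0,0]},
    {"claw": 255,"dp": [0,0,0.003],"angular": [0,0,0]},
    {"claw": 255,"dp": [0,0,0.002],"angular": [0,0,0]},
    {"claw": 255,"dp": [0,0,0.0015],"angular": [0,0,0]},
    {"claw": 255,"dp": [0,0,0],"angular": [0,0,0]},
    {"claw": 255,"dp": [0,0,0],"angular": [0,0,0]},
    {"claw": 255,"dp": [0,0,0],"angular": [0,0,0]}
  ]
}}

```text
clock: 38.25
tcp_pos: [0.5946, 0.0487, 0.051]
orientation: [-0.0, 0.691, 0.723, -0.0]
wrist_force: [-1.2, 0.5, -1.3]
finger_gap: 0.0112
```

```bash
python3 tcp.py; python3 -c "
from h import *
st()"
```

```text
[[0.5946 0.0487 0.051 ]
 [0.5946 0.0487 0.0509]
 [0.5947 0.0487 0.0509]
 [0.5947 0.0487 0.051 ]
 [0.5947 0.0487 0.0509]]
[0.5947 0.0487 0.051 ]
t 38.5 tcp [0.5947 0.0488 0.0509] gap 0.0111 F [-1.3 -0.3 -1.4] j6 1.472
x [-0.046  0.999  0.   ] y [ 0.999  0.046 -0.   ] z [-0.  0. -1.]
```

{"fn": "play_rows", "kwargs": {
  "steps": [
    {"claw": 255,"dp": [0.005,0,0],"angular": [0,0,0]},
    {"claw": 255,"dp": [0.007,0,0],"angular": [0,0,0]},
    {"claw": 255,"dp": [0.007,0,0],"angular": [0,0,0]},
    {"claw": 255,"dp": [0.007,0,0],"angular": [0,0,0]},
    {"claw": 255,"dp": [0.007,0,0],"angular": [0,0,0]},
    {"claw": 255,"dp": [0.007,0,0],"angular": [0,0,0]},
    {"claw": 255,"dp": [0.006,0,0],"angular": [0,0,0]},
    {"claw": 255,"dp": [0.002,0,0],"angular": [0,0,0]}
  ]
}}

```text
clock: 39.17
tcp_pos: [0.5925, 0.0968, 0.0511]
orientation: [0.001, 0.691, 0.723, -0.001]
wrist_force: [-0.8, -5.9, -1.5]
finger_gap: 0.0112
```

```bash
python3 tcp.py; python3 -c "
from h import *
st()"
```

```text
[[0.5925 0.0968 0.0511]
 [0.5925 0.0971 0.051 ]
 [0.5926 0.0971 0.051 ]
 [0.5925 0.0971 0.0509]
 [0.5925 0.0971 0.0509]]
[0.5925 0.097  0.051 ]
t 39.42 tcp [0.5926 0.0971 0.0509] gap 0.011 F [-0.8 -0.2 -2.3] j6 1.553
x [-0.046  0.999  0.001] y [0.999 0.046 0.   ] z [ 0.     0.001 -1.   ]
```

Push the last millimetres slowly and watch the force for the end stop.

{"fn": "play_rows", "kwargs": {
  "steps": [
    {"claw": 255,"dp": [0.0006,0,0],"angular": [0,0,0]},
    {"claw": 255,"dp": [0.0006,0,0],"angular": [0,0,0]},
    {"claw": 255,"dp": [0.0006,0,0],"angular": [0,0,0]},
    {"claw": 255,"dp": [0.0006,0,0],"angular": [0,0,0]},
    {"claw": 255,"dp": [0.0006,0,0],"angular": [0,0,0]},
    {"claw": 255,"dp": [0,0,0],"angular": [0,0,0]},
    {"claw": 255,"dp": [0,0,0],"angular": [0,0,0]},
    {"claw": 255,"dp": [0,0,0],"angular": [0,0,0]}
  ]
}}

```text
clock: 40.08
tcp_pos: [0.5924, 0.099, 0.051]
orientation: [0.0, 0.691, 0.723, -0.0]
wrist_force: [-0.9, -5.1, -1.0]
finger_gap: 0.0113
```

```bash
python3 tcp.py|tail -1; python3 -c "
from h import *
st()"
```

```text
[0.5924 0.099  0.051 ]
t 40.33 tcp [0.5924 0.099  0.051 ] gap 0.0111 F [-1.9 -4.9 -0.1] j6 1.558
x [-0.045  0.999 -0.001] y [ 0.999  0.045 -0.   ] z [-0.    -0.001 -1.   ]
```

{"fn": "play_rows", "kwargs": {
  "steps": [
    {"claw": 255,"dp": [0.0007,0,0],"angular": [0,0,0]},
    {"claw": 255,"dp": [0.0008,0,0],"angular": [0,0,0]},
    {"claw": 255,"dp": [0,0,0],"angular": [0,0,0]},
    {"claw": 255,"dp": [0,0,0],"angular": [0,0,0]},
    {"claw": 255,"dp": [0,0,0],"angular": [0,0,0]},
    {"claw": 255,"dp": [0,0,0],"angular": [0,0,0]},
    {"claw": 255,"dp": [0,0,0],"angular": [0,0,0]},
    {"claw": 255,"dp": [0,0,0],"angular": [0,0,0]}
  ]
}}

```text
clock: 41.0
tcp_pos: [0.5924, 0.1002, 0.051]
orientation: [0.0, 0.691, 0.723, -0.001]
wrist_force: [-1.6, -5.7, -1.2]
finger_gap: 0.0111
```

```bash
python3 tcp.py|tail -1; python3 -c "
from h import *
st()"
```

```text
[0.5923 0.1002 0.051 ]
t 41.25 tcp [0.5923 0.1003 0.0511] gap 0.011 F [-1.2 -6.  -1.5] j6 1.561
x [-0.045  0.999 -0.001] y [ 0.999  0.045 -0.   ] z [ 0.    -0.001 -1.   ]
```

{"fn": "play_rows", "kwargs": {
  "steps": [
    {"claw": 255,"dp": [0.0007,0,0],"angular": [0,0,0]},
    {"claw": 255,"dp": [0.0008,0,0],"angular": [0,0,0]},
    {"claw": 255,"dp": [0,0,0],"angular": [0,0,0]},
    {"claw": 255,"dp": [0,0,0],"angular": [0,0,0]},
    {"claw": 255,"dp": [0,0,0],"angular": [0,0,0]},
    {"claw": 255,"dp": [0,0,0],"angular": [0,0,0]},
    {"claw": 255,"dp": [0,0,0],"angular": [0,0,0]},
    {"claw": 255,"dp": [0,0,0],"angular": [0,0,0]}
  ]
}}

```text
clock: 41.92
tcp_pos: [0.5924, 0.1005, 0.0513]
orientation: [0.001, 0.691, 0.723, -0.001]
wrist_force: [-1.3, -9.6, 1.7]
finger_gap: 0.0109
```

```bash
python3 tcp.py|tail -1; python3 - <<'E'
from h import *
st(); im,d,P,T,c=grab("wrist"); save("w18",im); np.savez("w18.npz",P=P,T=T,im=im)
s,_=env.read_camera("side"); save("s18",s)
E
```

```text
[0.5923 0.1005 0.0513]
t 42.17 tcp [0.5924 0.1005 0.0513] gap 0.0107 F [-0.7 -9.1  1. ] j6 1.563
x [-0.044  0.999 -0.004] y [ 0.999  0.044 -0.   ] z [ 0.    -0.004 -1.   ]
```

View pics/w18.png

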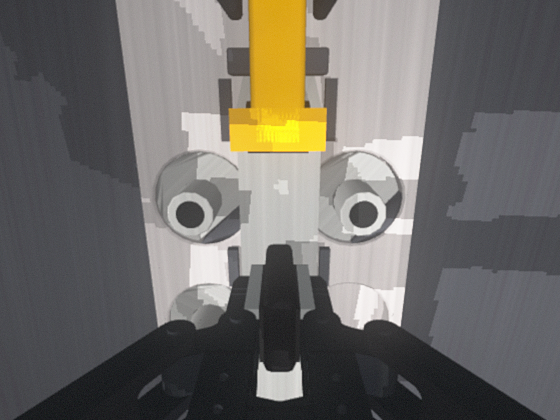

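The keeper is under the roller at (278,130) and stalls at TCP y 0.1005 with the force rising, so it is on the end stop. Relax, release and raise.

{"fn": "play_rows", "kwargs": {
  "steps": [
    {"claw": 255,"dp": [-0.001,0,0],"angular": [0,0,0]},
    {"claw": 255,"dp": [0,0,0],"angular": [0,0,0]},
    {"claw": 180,"dp": [0,0,0],"angular": [0,0,0]},
    {"claw": 100,"dp": [0,0,0],"angular": [0,0,0]},
    {"claw": 60,"dp": [0,0,0],"angular": [0,0,0]},
    {"claw": 60,"dp": [0,0,0],"angular": [0,0,0]},
    {"claw": 60,"dp": [0,0,-0.01],"angular": [0,0,0]},
    {"claw": 60,"dp": [0,0,-0.03],"angular": [0,0,0]}
  ]
}}

```text
clock: 42.93
tcp_pos: [0.589, 0.1019, 0.0876]
orientation: [-0.003, 0.691, 0.723, -0.003]
wrist_force: [0.8, -0.2, 0.3]
finger_gap: 0.0652
```

{"fn": "play_rows", "kwargs": {
  "steps": [
    {"claw": 60,"dp": [0,0,-0.03],"angular": [0,0,0]},
    {"claw": 60,"dp": [0,0,-0.03],"angular": [0,0,0]},
    {"claw": 60,"dp": [0,0,-0.02],"angular": [0,0,0]},
    {"claw": 60,"dp": [0,0,0],"angular": [0,0,0]},
    {"claw": 60,"dp": [0,0,0],"angular": [0,0,0]},
    {"claw": 60,"dp": [0,0,0],"angular": [0,0,0]},
    {"claw": 60,"dp": [0,0,0],"angular": [0,0,0]},
    {"claw": 60,"dp": [0,0,0],"angular": [0,0,0]}
  ]
}}

```text
clock: 43.6
tcp_pos: [0.5913, 0.1017, 0.1695]
orientation: [-0.001, 0.691, 0.723, -0.001]
wrist_force: [0.6, 0.6, -0.1]
finger_gap: 0.0652
```

```bash
python3 seat.py w19; python3 keeper.py w19.npz 0.082; python3 keeper.py w1.npy 2>/dev/null; python3 - <<'E'
from h import *
from h import grab
# finger/roller height before any move, after keeper removal, and now (wrist pictures)
for n in("w1.npy","w2.npz","w19.npz"):
    z=np.load(n); P=z if n.endswith("npy") else z["P"]; Q=P.reshape(-1,3)
    J=np.array([.5932,.0987]); a=np.radians(2.7); ex=np.array([np.cos(a),np.sin(a)]); ey=np.array([-ex[1],ex[0]])
    l=np.c_[(Q[:,:2]-J)@ex,(Q[:,:2]-J)@ey]*1000
    s=(abs(l[:,0])<10)&(abs(l[:,1]-70)<4)&(Q[:,2]>.03); print(n,"roller top z",s.sum(),np.nanmedian(Q[s,2]).round(4))
    s=(abs(l[:,0])<8)&(l[:,1]>20)&(l[:,1]<50); print("  bar z",np.nanmedian(Q[s,2]).round(4))
E
```

```text
t 43.6 tcp [0.5913 0.1017 0.1695] gap 0.0652 F [ 0.6  0.6 -0.1] j6 1.561
x [-0.046  0.999  0.   ] y [ 0.999  0.046 -0.003] z [-0.003  0.    -1.   ]
-36 34 stub n 566 (array([-0.8,  0.1]), 'z', np.float64(0.0425)) low z 0.0186
36 34 stub n 573 (array([-0.4, -0. ]), 'z', np.float64(0.0425)) low z 0.0186
-36 -34 stub n 475 (array([-0.7,  0.1]), 'z', np.float64(0.0424)) low z 0.0186
36 -34 stub n 0  low z 0.0095
grip 740 [0.5935 0.1012] ((593.6921997070312, 100.37899780273438), (11.487224578857422, 29.428613662719727), 2.3375303745269775)
bar ((585.474853515625, 105.93428802490234), (188.5390625, 82.26850128173828), 82.5669174194336) 6987 0.011450155738671558 0.19819795643399862
w1.npy roller top z 402 0.0633
  bar z 0.0294
w2.npz roller top z 475 0.0603
  bar z 0.0214
w19.npz roller top z 402 0.0632
  bar z 0.0294
```

View pics/w19.png

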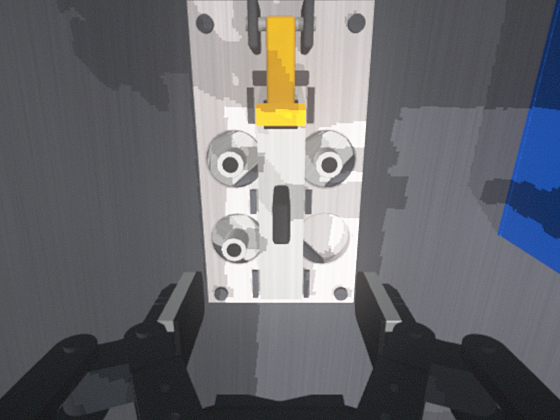

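```bash
python3 -c "
from h import *
env.hand_in(); st()"
```

```text
the job is handed in; nothing more can be done
the job is handed in; nothing more can be done
```

The job is handed in at about 43.6 s of the 210 s allowed. `hand_in` reports no verdict, so success rests on my own last checks.

**What I did:** I slid the keeper back, lifted it out and laid it on the bench. The cameras showed three bosses on the bench, and each went into its own nest with its flat matched to the nest's; the fourth nest is empty. I then laid the keeper back nose forward and slid it under the finger until it stalled against the end stop. The last step was to release it and raise the gripper clear.

**Last checks, from the wrist camera:**
- **Bosses:** stub tops are at 42.4–42.5 mm (43 expected) and flange tops at 18.6 mm (19 expected). Centres are within about 1.1 mm of the nests.
- **Keeper:** it lies flat and within about 1° of the jig axis. The finger's roller reads 63.2 mm high, against 63.3 mm at the start and 60.3 mm with the keeper out, so the finger is bearing on it.
- **Robot:** the gripper is clear above the jig with near-zero wrist force.

**Disagreements:**
- **Keeper position:** it measures about 1.9 mm further forward than where it started. That is inside the 4.5 mm tolerance, and I think it is play at the end stop plus measuring error.
- **Grip on the stubs:** the gripper read 17 mm on the 20 mm stubs, but every hold was secure.
- **Bystanders:** I did not measure their positions again at the end. Nothing I did came near them.

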